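# Tip the tool pot onto its foot and stand the peg extractor in it

## Task

The wooden tool pot has been left lying on its side: tip it over onto its heavy steel foot with a light push, where it lies, without shoving it along or knocking it. Then stand the steel peg extractor in its well, grip down and hook up, letting it down until it rests on the bottom before you let go. Leave the bowl and the yellow pegs where they are.

Things in the scene. Friction and masses are not known exactly. Their poses are not given: they have to be found in the camera images.
- pot: Tool pot: dark wood block 90 x 90 mm, 75 mm high, about 0.6 kg, over half of it in its 12 mm steel foot plate; a round well opens in its top. It starts lying on a side, 90 mm tall as it lies. Origin: middle of that side, 37.5 mm from foot and mouth faces, 45 mm off the well's axis. x: from foot to mouth, level at the start, straight up once it stands. z: up at the start.
- pot_edge (a point): Middle of the foot's lower edge, about which the pot tips; on the table before and after. The centre of mass is only about 20 mm from the foot's underside: 1 to 3 N high on the mouth face, along -x, starts it; past some 25 degrees it falls onto its foot by itself. The face rises as it tips, so a level push can jam by friction: move up with it. Pushed low it slides. Axes as pot.
- pot_mouth (a point): Centre of the well's mouth (44 mm across, well 63 mm deep) in the pot's top face; 75 mm above the table once the pot stands. Axes as pot.
- pot_floor (a point): Centre of the well's floor, 12 mm above the table once the pot stands. Axes as pot.
- extractor: Stainless steel peg extractor, about 0.17 kg, 200 mm long: a square bar grip 22 x 22 x 110 mm, then a thin 8 mm shaft ending in an open hook bent to one side. It lies flat on the table. Origin: centre of the grip, 11 mm up; x along it from butt (-55 mm) to hook (grip ends at +55 mm, hook at about +146 mm); z up as it lies. It is to stand butt down, x up.
- extractor_butt (a point): Centre of the flat butt end of the extractor's grip, 55 mm behind the grip's centre; the end that goes down into the well. Axes as extractor.
- bowl: White ceramic bowl, 150 mm across, 60 mm high, to be left alone. Origin: centre of its underside.
- peg1: Yellow aluminium V-section tent peg, about 200 mm long, 28 mm wide and 18 mm high, lying ridge up; to be left alone. Origin: middle of its length, on the table.
- peg2: Yellow aluminium V-section tent peg, about 200 mm long, 28 mm wide and 18 mm high, lying ridge up; to be left alone. Origin: middle of its length, on the table.
- peg3: Yellow aluminium V-section tent peg, about 200 mm long, 28 mm wide and 18 mm high, lying ridge up; to be left alone. Origin: middle of its length, on the table.
- peg4: Yellow aluminium V-section tent peg, about 200 mm long, 28 mm wide and 18 mm high, lying ridge up; to be left alone. Origin: middle of its length, on the table.
- peg5: Yellow aluminium V-section tent peg, about 200 mm long, 28 mm wide and 18 mm high, lying ridge up; to be left alone. Origin: middle of its length, on the table.
There are look-alikes about, which are no part of the job. There is more than one size of the extractor; the one meant has the size given above.

How it is judged:
By the outcome, as a careful person would: the job done as asked, in the order asked, and still so for the second after the job is handed in, with the robot touching nothing.
It also fails if it takes over 72 s, if anything falls off the work surface, if the arm or the gripper's body presses on something with over 40 N, if the wrist force passes 120 N, or if a joint passes its speed limit or range.

## Robot

A 6-joint arm with a two-finger parallel gripper is mounted at the origin on the work surface. World frame = base frame: x ahead of the robot, y to its left, z up, the work surface at z = 0. Lengths are in m, angles in rad, forces in N, time in s.
With the tool pointing down it reaches from about 0.35 to 0.925 m from the base axis. Payload 6.4 kg.
Tool frame: the origin (TCP) lies at the very end of the fingers, on their centre line; the grasp point (between the pads) lies 19 mm behind it; z points along the fingers, y is the direction in which the jaws open and shut (so a half turn about z gives the same grasp; the last joint's range is limited). The gripper opens to 94 mm and grips with 3 to 60 N. Pads are 16 mm wide; open, the fingers measure 119 mm over their backs; the gripper's body (75 mm by 177 mm) begins 78 mm behind the grasp point.
Start: joints at [-1.314, 0.245, 1.558, -0, 1.339, -0.174], TCP at [0.271, -0.591, 0.205] pointing down, gripper open.
Joint ranges: [-3.13, 3.13], [-1.02, 2.26], [0.13, 2.54], [-0.95, 4.09], [0.21, 2.88], [-2.74, 2.74]. Speed limits (rad/s): [2.57, 2.57, 3.14, 3.14, 3.14, 3.14].

## Interface

Orientations are given as a unit quaternion [w, x, y, z].
In Python, from workcell import observe, get_image, sign_off gives the robot as it stands.
- The arm moves only by the tool servo_tool, never from a script. Its argument "commands" is a list of rows, each an object with "xyz": the shift along the tool's x, y, z in units of 50 mm (1.0 is 50 mm), a list of three; "spin": the turn about the tool's z in units of 8 degrees (1.0 is 8 degrees); "hand": the finger opening in mm, from 0 to 94. A call has 1 to 5 rows; each row is the pose to reach, as a shift and turn from the pose commanded when the call began, along the tool's axes at that moment; what a row does not reach only later rows make up. A row lasts 1/8 s, in which the tool goes at most 62.5 mm and 10.7 degrees, less where a joint would pass 70% of its speed; a pose out of reach is approached as far as the arm can. A call with a gripper value outside its range is refused whole. The fingers move at their own pace and stop on an object; "newtons" is the grip in N (left out, the last holds). Time passes only in rows, so rows that repeat a pose let the fingers close. It gives the time, the measured TCP pose, the force and the opening at its end, in the units of the state.
- observe(): the state, without advancing time (a new reading comes with each control period).
- get_image(name): name is "side" or "top"; returns a dict with "img" (384x512x3 uint8, red, green, blue), "K" (3x3 intrinsics, pixels), "rvec" (rotation vector, rad) and "tvec" (3), from world to camera coordinates, as OpenCV has them. Camera axes: x right, y down, z forward; pixel columns grow to the right and rows downward; lengths in m; the calibration is good to about 2 mm. A picture is of the moment at which its call begins. There is no depth.
- sign_off(): hands the job in, once; it reports no verdict.
The state is a dict: "t": time; "q": joint angles; "joint_vel": joint speeds; "joint_torque": joint torques, N m; "position": TCP position; "ee_rot": TCP orientation; "contact_force": force on the tool from outside, world axes, zero at the start; "moment": the same for the moment, N m; "width": finger opening in m.
Only numpy, scipy, OpenCV 4.12 (cv2) and the standard library are available. Lean on these libraries where they do the work, as an engineer would, in place of code of your own. Each camera call takes 0.05 s, during which the arm holds its last target. There are 200 camera calls.

## Working session

There is one attempt and no reset: what is moved stays moved. The work goes in short steps, Python scripts to look and compute and a tool call to move; the robot and the scene stay as the last step left them, time stands still between calls to the robot, and variables do not carry over. Pictures are saved under pics/ and viewed, about 8 in all and at most 12, crops included, and the job is handed in when it is done.

Besides the shell and the picture viewer there is one more tool, called after "Emit:" as name(argument=value, ...) on one line, values as JSON. servo_tool: Moves the arm, as the interface text tells. Its arguments: {"type":"object","properties":{"commands":{"type":"array"},"newtons":{"type":"number"}},"required":["commands"]}

```bash
mkdir -p pics; cat > h.py <<'E'
import numpy as np, cv2
from workcell import observe, get_image, sign_off
def grab(name, tag):
    d=get_image(name); np.savez(f'pics/{tag}.npz',**d); cv2.imwrite(f'pics/{tag}.png',d['img'][:,:,::-1]); return d
def load(tag): return np.load(f'pics/{tag}.npz')
def ray(d,u,v):
    R=cv2.Rodrigues(np.array(d['rvec'],float))[0]; t=np.array(d['tvec'],float).ravel()
    c=-R.T@t; r=R.T@np.linalg.inv(d['K'])@np.array([u,v,1.]); return c,r
def onz(d,u,v,z):
    c,r=ray(d,u,v); return c+r*(z-c[2])/r[2]
def proj(d,P):
    return cv2.projectPoints(np.atleast_2d(np.array(P,float)),np.array(d['rvec'],float),np.array(d['tvec'],float),np.array(d['K'],float),None)[0][:,0]
E
python3 - <<'E'
from h import *
a=grab('top','t0');b=grab('side','s0')
for d in(a,b): print(ray(d,256,192),d['K'][0])
cv2.imwrite('pics/b0.png',cv2.resize(a['img'][:,:,::-1],(800,600),interpolation=cv2.INTER_CUBIC))
cv2.imwrite('pics/b1.png',cv2.resize(b['img'][:,:,::-1],(800,600),interpolation=cv2.INTER_CUBIC))
print(observe())
E
```

```text
(array([ 0.39367386, -0.01754248,  1.71490894]), array([ 8.13811144e-02,  9.66602399e-04, -9.96706976e-01])) [487.23571896   0.         259.33452973]
(array([ 0.3288603 , -1.19384756,  0.86579878]), array([ 0.1407693 ,  0.82252622, -0.55122488])) [370.23400938   0.         253.21971373]
{'t': 0.1, 'q': array([-1.31410544e+00,  2.45733964e-01,  1.55888570e+00,  9.84759796e-07,
        1.33869013e+00, -1.74097309e-01]), 'joint_vel': array([ 0.00192954, -0.0012195 , -0.00368921, -0.00019352, -0.00227325,
       -0.00131576]), 'joint_torque': array([ 1.61975545e-04, -4.16918170e+01, -3.15524340e+01,  6.87242369e-02,
        3.09790741e-02, -5.31632986e-05]), 'position': array([ 0.2713001 , -0.59008214,  0.20446557]), 'ee_rot': array([-8.57858162e-04,  9.76891903e-01,  2.13732245e-01, -3.49674521e-05]), 'contact_force': array([-0.02143301, -0.57688176, -0.68407228]), 'moment': array([ 0.00184518, -0.0194071 ,  0.00038021]), 'width': 0.09389043792978738}
```

View pics/b0.png

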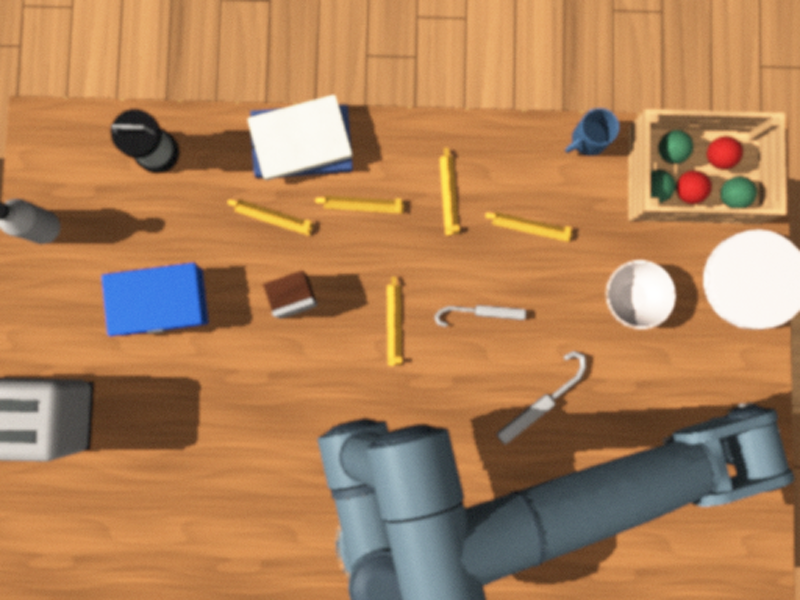

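View pics/b1.png

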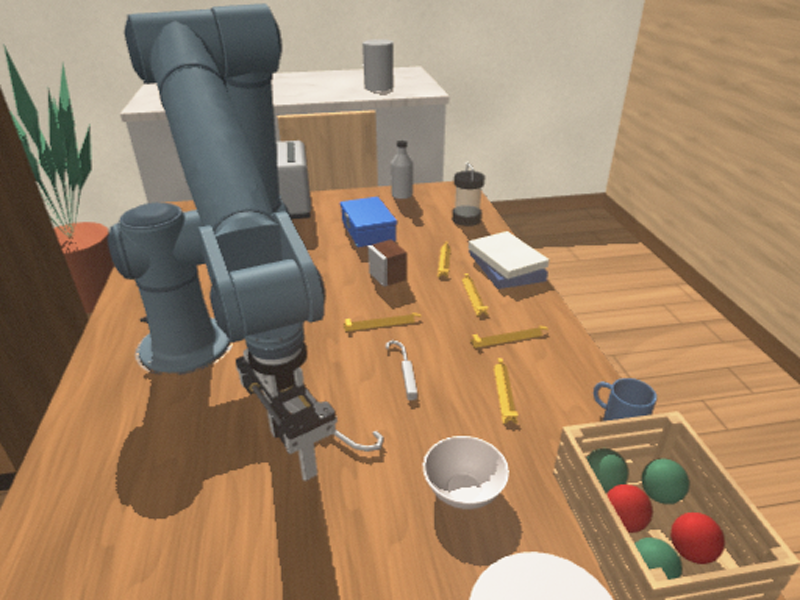

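The top view shows the pot at (290,295), with its steel foot towards the robot. There are two hook tools, at (480,313) and (545,400). The bowl is at (640,295). Next I measure them.

```bash
python3 - <<'E'
from h import *
d=load('t0'); img=d['img']; hsv=cv2.cvtColor(img,cv2.COLOR_RGB2HSV)
s=512/800
m=((hsv[:,:,1]<60)&(hsv[:,:,2]>95)).astype(np.uint8)
n,l,st,c=cv2.connectedComponentsWithStats(m)
for i in range(1,n):
    if st[i,4]>40 and 160<st[i,0]<400 and 160<st[i,1]<300:
        p=np.argwhere(l==i)[:,::-1].astype(np.float32)
        print(st[i],c[i])
        W=np.array([onz(d,u,v,.011)[:2] for u,v in p])
        mu=W.mean(0);e=np.linalg.eigh(np.cov((W-mu).T))[1][:,1]; pr=(W-mu)@e
        print(' mean',mu,'axis',e,'len',np.ptp(pr))
        # width profile
        o=(W-mu)@np.array([-e[1],e[0]])
        for a in np.arange(pr.min(),pr.max(),.01):
            k=(pr>=a)&(pr<a+.01); print('  %.3f n%d w%.3f o%.4f'%(a+.005,k.sum(),np.ptp(o[k]) if k.any() else 0,o[k].mean() if k.any() else 0))
# pot crop
a=img[160:225,155:245][:,:,::-1]; b=load('s0')['img'][140:195,215:280][:,:,::-1]
A=cv2.resize(a,(400*90//65,400),interpolation=cv2.INTER_CUBIC);
B=cv2.resize(b,None,fx=4,fy=4,interpolation=cv2.INTER_CUBIC); B=cv2.copyMakeBorder(B,0,400-B.shape[0],0,0,cv2.BORDER_CONSTANT)
cv2.imwrite('pics/c0.png',np.hstack([A[:, :530],B])); print(A.shape,B.shape)
E
```

```text
[ 389  167   44   43 1474] [410.14993216 187.94776119]
 mean [ 0.5612019  -0.55792315] axis [-0.0030297   0.99999541] len 0.1516943872940922
  -0.072 n33 w0.060 o0.0004
  -0.062 n75 w0.095 o-0.0000
  -0.052 n96 w0.117 o0.0008
  -0.042 n109 w0.131 o0.0004
  -0.032 n117 w0.138 o0.0006
  -0.022 n104 w0.142 o-0.0074
  -0.012 n104 w0.148 o0.0077
  -0.002 n129 w0.149 o0.0001
  0.008 n129 w0.149 o0.0003
  0.018 n120 w0.145 o-0.0033
  0.028 n117 w0.138 o-0.0014
  0.038 n112 w0.134 o0.0005
  0.048 n67 w0.117 o0.0004
  0.058 n87 w0.106 o0.0015
  0.068 n62 w0.085 o0.0012
  0.078 n13 w0.042 o-0.0016
[175 190  26  13 156] [187.66025641 196.66666667]
 mean [0.51022372 0.22291784] axis [-0.34678736  0.93794378] len 0.09374000202852102
  -0.042 n16 w0.018 o-0.0010
  -0.032 n16 w0.019 o0.0003
  -0.022 n17 w0.019 o-0.0001
  -0.012 n16 w0.019 o-0.0003
  -0.002 n18 w0.021 o0.0013
  0.008 n17 w0.019 o-0.0002
  0.018 n18 w0.021 o0.0007
  0.028 n17 w0.020 o0.0004
  0.038 n15 w0.017 o-0.0005
  0.048 n6 w0.014 o-0.0022
[279 196  58  12 269] [311.4795539  199.68773234]
 mean [ 0.5107892  -0.21112284] axis [-0
[... 4014 characters left out ...]
211 w0.246 o-0.0008
  0.001 n214 w0.252 o-0.0062
  0.011 n214 w0.250 o-0.0094
  0.021 n218 w0.249 o-0.0093
  0.031 n185 w0.244 o-0.0254
  0.041 n208 w0.242 o-0.0144
  0.051 n195 w0.245 o-0.0099
  0.061 n162 w0.242 o-0.0009
  0.071 n169 w0.239 o-0.0041
  0.081 n170 w0.236 o-0.0082
  0.091 n185 w0.243 o-0.0178
  0.101 n197 w0.243 o-0.0218
  0.111 n193 w0.243 o-0.0217
  0.121 n203 w0.244 o-0.0239
  0.131 n178 w0.231 o-0.0127
  0.141 n165 w0.205 o-0.0044
  0.151 n148 w0.181 o0.0029
  0.161 n131 w0.156 o0.0082
  0.171 n113 w0.134 o0.0193
  0.181 n93 w0.113 o0.0308
  0.191 n74 w0.090 o0.0407
  0.201 n46 w0.059 o0.0485
  0.211 n30 w0.038 o0.0605
  0.221 n9 w0.015 o0.0702
(400, 553, 3) (400, 260, 3)
```

View pics/c0.png

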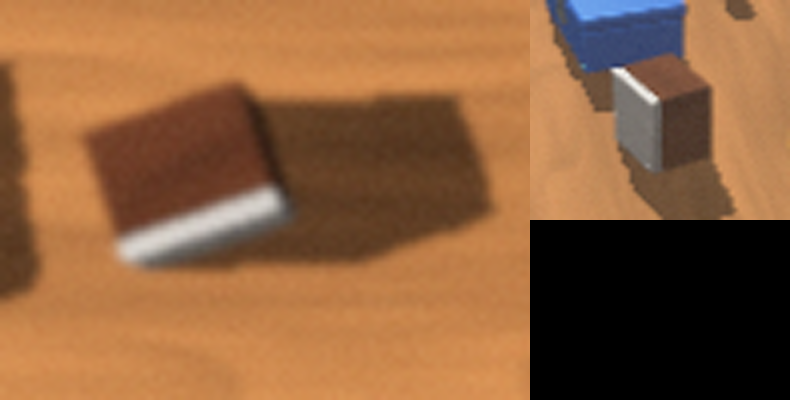

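```bash
python3 - <<'E'
from h import *
d=load('t0'); s=load('s0')
k=400/65
print('pot top corners z=.09: farL farR footR footL')
C=[onz(d,(x+.5)/k-.5+155,(y+.5)/k-.5+160,.09) for x,y in [(88,132),(240,84),(285,196),(122,252)]]
C=np.array(C);print(C.round(4)); print([np.linalg.norm(C[i]-C[(i+1)%4]).round(4) for i in range(4)])
f=((C[0]+C[1])/2-(C[2]+C[3])/2)[:2]; w=(C[0]-C[1]+C[3]-C[2])[:2]
a1=np.arctan2(f[1],f[0]); a2=np.arctan2(-w[0],w[1]); print('yaw',np.degrees([a1,a2]),C.mean(0))
# side view check of corners
k2=4
for x,y in [(613,70),(660,102),(710,87),(668,55)]:
    print('side z=.09',onz(s,(x-530+.5)/k2-.5+215,(y+.5)/k2-.5+140,.09).round(4))
for x,y in [(655,168),(710,158),(620,145)]:
    print('side z=0',onz(s,(x-530+.5)/k2-.5+215,(y+.5)/k2-.5+140,0).round(4))
# extractor
hsv=cv2.cvtColor(d['img'],cv2.COLOR_RGB2HSV)
m=((hsv[:,:,1]<60)&(hsv[:,:,2]>95)).astype(np.uint8)
n,l,st,c=cv2.connectedComponentsWithStats(m)
for (x0,x1,y0,y1) in [(303,340,190,212)]:
    m2=np.zeros_like(m);m2[y0:y1,x0:x1]=m[y0:y1,x0:x1]
    m2=cv2.morphologyEx(m2,cv2.MORPH_OPEN,np.ones((3,3),np.uint8))
    p=np.argwhere(m2)[:,::-1]
    W=np.array([onz(d,u,v,.02)[:2] for u,v in p]);r=cv2.minAreaRect(W.astype(np.float32)*1000);print('grip rect',r)
    mu=W.mean(0);e=np.linalg.eigh(np.cov((W-mu).T))[1][:,1];print(mu,e,np.degrees(np.arctan2(e[1],e[0])),np.ptp((W-mu)@e))
    b=load('s0')
# side
hs=cv2.cvtColor(s['img'],cv2.COLOR_RGB2HSV)
m=((hs[:,:,1]<60)&(hs[:,:,2]>95)).astype(np.uint8)
m2=np.zeros_like(m);m2[225:262,245:275]=m[225:262,245:275]
p=np.argwhere(m2)[:,::-1];W=np.array([onz(s,u,v,.011)[:2] for u,v in p]);print('side',len(p),W.min(0),W.max(0),cv2.minAreaRect(W.astype(np.float32)*1000))
E
```

```text
pot top corners z=.09: farL farR footR footL
[[0.5556 0.2765 0.09  ]
 [0.5841 0.1949 0.09  ]
 [0.5235 0.1683 0.09  ]
 [0.4908 0.2555 0.09  ]]
[np.float64(0.0864), np.float64(0.0662), np.float64(0.0932), np.float64(0.0682)]
yaw [20.79585934 19.91291008] [0.53848298 0.22376792 0.09      ]
side z=.09 [0.4853 0.2565 0.09  ]
side z=.09 [0.5255 0.1756 0.09  ]
side z=.09 [0.584  0.1984 0.09  ]
side z=.09 [0.5509 0.2806 0.09  ]
side z=0 [0.5202 0.1883 0.    ]
side z=0 [0.5839 0.1981 0.    ]
side z=0 [0.4885 0.2445 0.    ]
grip rect ((511.30450439453125, -239.79592895507812), (112.66129302978516, 21.506988525390625), 86.70233917236328)
[ 0.51134381 -0.23945675] [0.05814481 0.99830816] 86.66666779724125 0.11266633286745105
side 177 [ 0.49793322 -0.29924643] [ 0.52590534 -0.1368559 ] ((512.4846801757812, -218.08718872070312), (162.1923065185547, 22.895217895507812), 86.52497100830078)
```

Emit:
servo_tool(commands=[{"xyz": [0.8, -0.8, 0], "spin": 0, "hand": 0}, {"xyz": [1.7, -1.6, 0], "spin": 0, "hand": 0}, {"xyz": [2.6, -2.5, 0], "spin": 0, "hand": 0}, {"xyz": [3.5, -3.3, 0], "spin": 0, "hand": 0}, {"xyz": [4.4, -4.2, 0], "spin": 0, "hand": 0}])

```text
t: 0.72
position: [0.3836, -0.307, 0.2051]
ee_rot: [-0.0, 0.977, 0.214, 0.0]
contact_force: [0.3, 0.2, -0.3]
width: 0.0476
```

Emit:
servo_tool(commands=[{"xyz": [0.8, -0.8, 0], "spin": 0, "hand": 0}, {"xyz": [1.7, -1.6, 0], "spin": 0, "hand": 0}, {"xyz": [2.6, -2.5, 0], "spin": 0, "hand": 0}, {"xyz": [3.5, -3.3, 0], "spin": 0, "hand": 0}, {"xyz": [4.4, -4.2, 0], "spin": 0, "hand": 0}])

```text
t: 1.35
position: [0.4954, -0.0254, 0.2053]
ee_rot: [0.0, 0.977, 0.214, 0.0]
contact_force: [0.5, -0.2, 1.0]
width: 0.0005
```

Emit:
servo_tool(commands=[{"xyz": [0.9, -0.8, 0], "spin": 0, "hand": 0}, {"xyz": [1.8, -1.6, 0], "spin": 0, "hand": 0}, {"xyz": [2.7, -2.5, 0], "spin": 0, "hand": 0}, {"xyz": [3.6, -3.3, 0], "spin": 0, "hand": 0}, {"xyz": [4.4, -4.1, 0], "spin": 0.5, "hand": 0}])

```text
t: 1.98
position: [0.6096, 0.2528, 0.2049]
ee_rot: [0.0, 0.984, 0.179, -0.0]
contact_force: [0.2, -0.7, -0.3]
width: 0.0003
```

Emit:
servo_tool(commands=[{"xyz": [0, 0, 1], "spin": 0, "hand": 0}, {"xyz": [0, 0, 2], "spin": 0, "hand": 0}, {"xyz": [0, 0, 2.5], "spin": 0, "hand": 0}, {"xyz": [-0.3, 0, 2.5], "spin": 0, "hand": 0}])

```text
t: 2.48
position: [0.5931, 0.2449, 0.0765]
ee_rot: [0.0, 0.984, 0.18, -0.003]
contact_force: [0.6, 0.6, 0.1]
width: 0.0003
```

Emit:
servo_tool(commands=[{"xyz": [-0.05, 0, 0], "spin": 0, "hand": 0}, {"xyz": [-0.1, 0, 0], "spin": 0, "hand": 0}])

```text
t: 2.72
position: [0.5911, 0.2438, 0.081]
ee_rot: [-0.0, 0.984, 0.18, 0.001]
contact_force: [0.2, -0.1, -0.2]
width: 0.0005
```

```bash
python3 - <<'E'
from h import *
b=grab('side','s1')
B=cv2.resize(b['img'][120:220,190:320][:,:,::-1],None,fx=4,fy=4,interpolation=cv2.INTER_CUBIC)
a=load('t0')['img'][185:215,270:345][:,:,::-1]
A=cv2.resize(a,(520,208),interpolation=cv2.INTER_CUBIC)
cv2.imwrite('pics/c1.png',np.vstack([B[:390],A]));
print(observe()['contact_force'])
E
```

```text
[0.51412748 0.62371221 0.63297414]
```

View pics/c1.png

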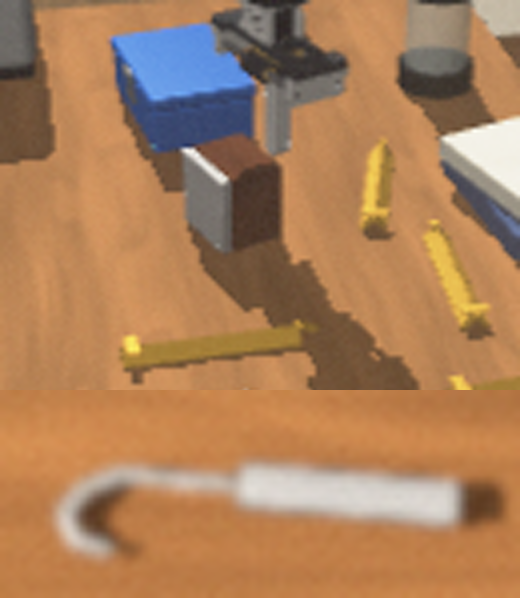

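Side view: the closed fingers are just off the mouth face, whose top edge is bevelled. I'll lower a little and then approach in small steps.

Emit:
servo_tool(commands=[{"xyz": [0, 0, 0.14], "spin": 0, "hand": 0}, {"xyz": [-0.03, 0, 0.14], "spin": 0, "hand": 0}, {"xyz": [-0.06, 0, 0.14], "spin": 0, "hand": 0}, {"xyz": [-0.08, 0, 0.14], "spin": 0, "hand": 0}])

```text
t: 3.28
position: [0.5869, 0.2423, 0.0736]
ee_rot: [-0.0, 0.984, 0.18, 0.0]
contact_force: [-0.9, 0.2, -0.4]
width: 0.0006
```

Emit:
servo_tool(commands=[{"xyz": [-0.02, 0, 0], "spin": 0, "hand": 0}, {"xyz": [-0.04, 0, 0], "spin": 0, "hand": 0}])

```text
t: 3.52
position: [0.585, 0.2415, 0.0736]
ee_rot: [-0.0, 0.984, 0.18, 0.0]
contact_force: [-0.1, 0.3, 1.0]
width: 0.0003
```

Emit:
servo_tool(commands=[{"xyz": [-0.02, 0, 0], "spin": 0, "hand": 0}, {"xyz": [-0.04, 0, 0], "spin": 0, "hand": 0}])

```text
t: 3.78
position: [0.5831, 0.2408, 0.0735]
ee_rot: [0.0, 0.984, 0.18, 0.0]
contact_force: [-0.1, -0.3, 0.1]
width: 0.0004
```

Emit:
servo_tool(commands=[{"xyz": [-0.03, 0, 0], "spin": 0, "hand": 0}, {"xyz": [-0.06, 0, 0], "spin": 0, "hand": 0}])

```text
t: 4.03
position: [0.5811, 0.2401, 0.074]
ee_rot: [-0.0, 0.984, 0.179, 0.001]
contact_force: [2.5, 2.0, 1.2]
width: 0.0003
```

Emit:
servo_tool(commands=[{"xyz": [-0.03, 0, 0], "spin": 0, "hand": 0}, {"xyz": [-0.06, 0, -0.02], "spin": 0, "hand": 0}])

```text
t: 4.28
position: [0.5791, 0.2392, 0.0759]
ee_rot: [-0.0, 0.984, 0.179, 0.002]
contact_force: [3.2, 1.6, 4.6]
width: 0.0003
```

Emit:
servo_tool(commands=[{"xyz": [0, 0, -0.05], "spin": 0, "hand": 0}, {"xyz": [-0.05, 0, -0.1], "spin": 0, "hand": 0}, {"xyz": [-0.1, 0, -0.15], "spin": 0, "hand": 0}, {"xyz": [-0.15, 0, -0.2], "spin": 0, "hand": 0}])

```text
t: 4.78
position: [0.5697, 0.2358, 0.0842]
ee_rot: [0.0, 0.984, 0.18, -0.001]
contact_force: [1.5, 0.3, 0.2]
width: 0.0003
```

```bash
python3 - <<'E'
from h import *
b=grab('side','s2'); print(observe()['contact_force'])
B=cv2.resize(b['img'][130:200,210:300][:,:,::-1],None,fx=6,fy=6,interpolation=cv2.INTER_CUBIC)
cv2.imwrite('pics/c2.png',B)
E
```

```text
[ 1.78954858 -0.09408091  0.55574436]
```

View pics/c2.png

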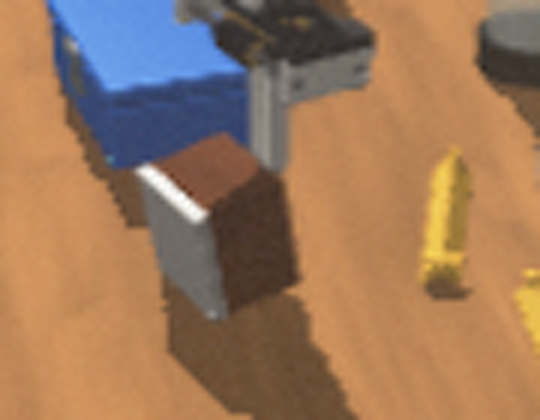

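The pot is tipping about its foot edge, about 10° so far, at light force. I'll continue along the arc.

Emit:
servo_tool(commands=[{"xyz": [-0.08, 0, -0.07], "spin": 0, "hand": 0}, {"xyz": [-0.15, 0, -0.13], "spin": 0, "hand": 0}, {"xyz": [-0.22, 0, -0.17], "spin": 0, "hand": 0}, {"xyz": [-0.29, 0, -0.2], "spin": 0, "hand": 0}])

```text
t: 5.32
position: [0.5565, 0.2308, 0.0945]
ee_rot: [0.0, 0.984, 0.18, -0.0]
contact_force: [0.3, -0.1, 0.8]
width: 0.0003
```

Emit:
servo_tool(commands=[{"xyz": [-0.06, 0, -0.04], "spin": 0, "hand": 0}, {"xyz": [-0.12, 0, -0.07], "spin": 0, "hand": 0}, {"xyz": [-0.18, 0, -0.1], "spin": 0, "hand": 0}, {"xyz": [-0.24, 0, -0.12], "spin": 0, "hand": 0}])

```text
t: 5.82
position: [0.5455, 0.2266, 0.1005]
ee_rot: [0.0, 0.984, 0.18, -0.0]
contact_force: [-1.1, -0.2, -0.2]
width: 0.0004
```

Emit:
servo_tool(commands=[{"xyz": [-0.06, 0, -0.03], "spin": 0, "hand": 0}, {"xyz": [-0.06, 0, -0.03], "spin": 0, "hand": 0}, {"xyz": [-0.06, 0, -0.03], "spin": 0, "hand": 0}])

```text
t: 6.2
position: [0.5429, 0.2257, 0.102]
ee_rot: [0.0, 0.984, 0.18, 0.0]
contact_force: [-0.1, -0.5, -0.2]
width: 0.0008
```

```bash
python3 - <<'E'
from h import *
b=grab('side','s3'); print(observe()['contact_force'])
B=cv2.resize(b['img'][130:200,210:300][:,:,::-1],None,fx=6,fy=6,interpolation=cv2.INTER_CUBIC)
cv2.imwrite('pics/c3.png',B)
E
```

```text
[-0.54800919 -0.16293542 -0.07727799]
```

View pics/c3.png

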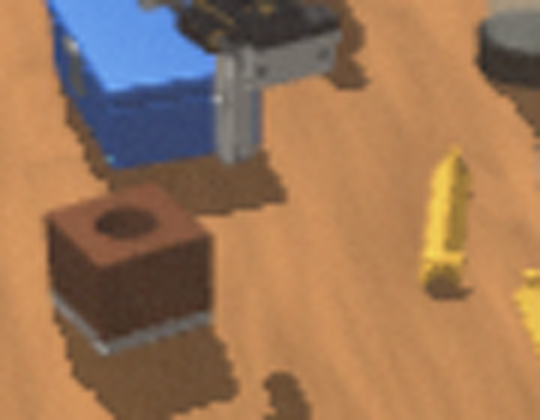

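The pot stands on its foot with the well up. Next I locate the mouth and the hook.

```bash
python3 - <<'E'
from h import *
s=load('s3'); d=load('t0')
print('mouth side',onz(s,(128+.5)/6-.5+210,(223+.5)/6-.5+130,.075).round(4))
for n,(x,y) in dict(near=(107,267),left=(47,222),right=(212,237),far=(155,187)).items(): print(n,onz(s,(x+.5)/6-.5+210,(y+.5)/6-.5+130,.075).round(4))
g=np.array([.5113,-.2395]);
# medial line of grip/shaft from mask columns
hsv=cv2.cvtColor(d['img'],cv2.COLOR_RGB2HSV); m=((hsv[:,:,1]<75)&(hsv[:,:,2]>85))
L=[]
for u in range(276,340):
    v=np.flatnonzero(m[185:215,u])+185
    if len(v): L.append((u,v.min(),v.max()))
ctr=[(onz(d,u,(a+b)/2,.016)[:2]) for u,a,b in L if 308<=u<=335]
ctr=np.array(ctr); vx,vy,x0,y0=cv2.fitLine(ctr.astype(np.float32),cv2.DIST_L2,0,.01,.01).ravel()
if vy<0: vx,vy=-vx,-vy
ex=np.array([vx,vy]); ey=np.array([-vy,vx]); print('axis',ex,np.degrees(np.arctan2(vy,vx)))
g=np.array([x0,y0])+ex*((g-[x0,y0])@ex); print('grip centre',g)
for u,a,b in L:
    P=[onz(d,u,a-.5,.011)[:2]-g,onz(d,u,b+.5,.011)[:2]-g]
    print(u,[(round(p@ex*1000),round(p@ey*1000)) for p in P])
E
```

```text
mouth side [0.4582 0.2007 0.075 ]
near [0.4366 0.1417 0.075 ]
left [0.4009 0.2129 0.075 ]
right [0.5148 0.1697 0.075 ]
far [0.4842 0.2507 0.075 ]
axis [0.05772499 0.9983325 ] 86.69076
grip centre [ 0.51160334 -0.23951754]
278 [(145, 19), (144, 29)]
279 [(142, 11), (140, 36)]
280 [(139, 8), (136, 39)]
281 [(135, 7), (133, 39)]
282 [(132, 3), (129, 38)]
283 [(129, 3), (125, 42)]
284 [(125, -1), (122, 41)]
285 [(122, -1), (119, 38)]
286 [(119, -5), (118, 6)]
287 [(115, -5), (114, 5)]
288 [(112, -5), (111, 5)]
289 [(108, -6), (107, 5)]
290 [(105, -6), (104, 5)]
291 [(101, -6), (100, 4)]
292 [(98, -7), (97, 4)]
293 [(94, -7), (93, 4)]
294 [(90, -4), (90, 3)]
295 [(87, -4), (86, 3)]
296 [(83, -4), (83, 3)]
297 [(80, -4), (79, 3)]
298 [(76, -5), (76, 2)]
299 [(73, -5), (72, 2)]
300 [(69, -5), (69, 2)]
301 [(66, -6), (65, 5)]
302 [(62, -6), (62, 5)]
303 [(59, -6), (58, 4)]
304 [(55, -7), (54, 7)]
305 [(52, -10), (51, 11)]
306 [(49, -11), (47, 10)]
307 [(45, -11), (44, 10)]
308 [(42, -11), (40, 10)]
309 [(38, -12), (36, 13)]
310 [(35, -12), (33, 13)]
311 [(31, -12), (29, 12)]
312 [(28, -12), (26, 12)]
313 [(24, -13), (22, 12)]
314 [(21, -13), (19, 12)]
315 [(17, -13), (15, 11)]
316 [(14, -14), (12, 11)]
317 [(10, -14), (8, 11)]
318 [(7, -14), (5, 10)]
319 [(3, -11), (1, 10)]
320 [(-1, -11), (-2, 10)]
321 [(-4, -12), (-6, 13)]
322 [(-8, -12), (-9, 13)]
323 [(-11, -12), (-13, 12)]
324 [(-15, -12), (-16, 12)]
325 [(-18, -13), (-20, 12)]
326 [(-22, -13), (-23, 12)]
327 [(-25, -13), (-27, 11)]
328 [(-29, -14), (-30, 11)]
329 [(-32, -14), (-34, 11)]
330 [(-36, -11), (-37, 10)]
331 [(-39, -11), (-41, 10)]
332 [(-43, -11), (-45, 13)]
333 [(-46, -12), (-48, 13)]
334 [(-50, -12), (-52, 13)]
335 [(-53, -12), (-55, 9)]
336 [(-57, -9), (-58, 5)]
```

Emit:
servo_tool(commands=[{"xyz": [0, 0, -1], "spin": 0, "hand": 70}, {"xyz": [0, 0, -2], "spin": 0, "hand": 70}])

```text
t: 6.5
position: [0.5424, 0.2255, 0.2025]
ee_rot: [0.0, 0.984, 0.179, -0.001]
contact_force: [0.8, 0.2, -0.0]
width: 0.0172
```

```bash
python3 - <<'E'
from h import *
o=observe(); print(o['q'].round(3),o['position'].round(4),o['ee_rot'].round(4))
R=np.array; n=o['ee_rot']; from scipy.spatial.transform import Rotation as Ro
M=Ro.from_quat([n[1],n[2],n[3],n[0]]).as_matrix()
t=np.array([.5005,-.1187,.12]); print((M.T@(t-o['position'])/.05).round(2))
E
```

```text
[0.201 0.104 1.723 0.    1.316 1.411] [0.5424 0.2255 0.2025] [ 0.000e+00  9.838e-01  1.795e-01 -9.000e-04]
[-3.21  6.15  1.65]
```

Emit:
servo_tool(commands=[{"xyz": [-0.5, 1, 0], "spin": 0, "hand": 75}, {"xyz": [-1.0, 2, 0], "spin": 0, "hand": 75}, {"xyz": [-1.6, 3, 0], "spin": 0, "hand": 75}, {"xyz": [-2.1, 4, 0], "spin": 0, "hand": 75}, {"xyz": [-2.6, 5, 0], "spin": 0, "hand": 75}])

```text
t: 7.12
position: [0.5093, -0.0559, 0.2022]
ee_rot: [0.0, 0.984, 0.18, 0.0]
contact_force: [0.3, -0.4, -0.1]
width: 0.067
```

Emit:
servo_tool(commands=[{"xyz": [-0.4, 0.8, 0], "spin": -1.3, "hand": 75}, {"xyz": [-0.6, 1.15, 0], "spin": -2.6, "hand": 75}, {"xyz": [-0.6, 1.15, 0.5], "spin": -3.9, "hand": 75}, {"xyz": [-0.6, 1.15, 1], "spin": -5.2, "hand": 75}, {"xyz": [-0.6, 1.15, 1.6], "spin": -6.5, "hand": 75}])

```text
t: 7.75
position: [0.5022, -0.1189, 0.1216]
ee_rot: [0.001, 0.804, 0.595, 0.0]
contact_force: [-0.1, 0.4, -0.1]
width: 0.0748
```

Emit:
servo_tool(commands=[{"xyz": [0, 0, 0], "spin": -1, "hand": 75}, {"xyz": [0, 0, 0], "spin": -1.76, "hand": 75}, {"xyz": [0, 0, 0], "spin": -1.76, "hand": 75}])

```text
t: 8.12
position: [0.5019, -0.1186, 0.1219]
ee_rot: [-0.0, 0.727, 0.686, -0.0]
contact_force: [0.8, 0.4, 0.2]
width: 0.0752
```

```bash
python3 - <<'E'
from h import *
from scipy.spatial.transform import Rotation as Ro
o=observe(); n=o['ee_rot']; M=Ro.from_quat([n[1],n[2],n[3],n[0]]).as_matrix()
print(o['position'],M[:,0], (M.T@(np.array([.5005,-.1187,.005])-o['position'])/.05).round(2))
a=grab('top','t4'); b=grab('side','s4')
A=cv2.resize(a['img'][150:250,150:350][:,:,::-1],None,fx=4,fy=4,interpolation=cv2.INTER_CUBIC)
cv2.imwrite('pics/c4.png',A)
E
```

```text
[ 0.50188759 -0.11855265  0.12189705] [5.77631345e-02 9.98330315e-01 4.79857680e-05] [-0.   -0.03  2.34]
```

View pics/c4.png

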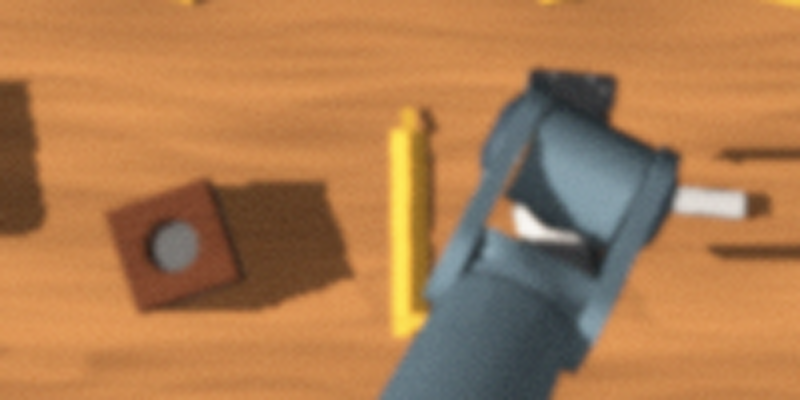

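The top view shows the pot standing, with the well at about (174,245), and the gripper over the hook. Now I descend and close gently on the outside of the hook.

Emit:
servo_tool(commands=[{"xyz": [0, 0, 1], "spin": 0, "hand": 75}, {"xyz": [0, 0, 1.7], "spin": 0, "hand": 75}, {"xyz": [0, 0, 2.1], "spin": 0, "hand": 75}, {"xyz": [0, 0, 2.3], "spin": 0, "hand": 75}, {"xyz": [0, 0, 2.3], "spin": 0, "hand": 75}])

```text
t: 8.85
position: [0.5018, -0.1185, 0.0068]
ee_rot: [-0.0, 0.727, 0.687, -0.0]
contact_force: [-0.3, -0.5, 0.6]
width: 0.0749
```

```bash
python3 - <<'E'
from h import *
b=grab('side','s5'); o=observe(); print(o['position'],o['contact_force'])
print(proj(b,[o['position']]))
B=cv2.resize(b['img'][190:270,200:310][:,:,::-1],None,fx=7,fy=7,interpolation=cv2.INTER_CUBIC)
cv2.imwrite('pics/c5.png',B)
t=load('t4')
c=np.array([onz(t,(x+.5)/4-.5+150,(y+.5)/4-.5+150,.075) for x,y in [(107,213),(207,180),(242,275),(140,312)]]);print(c.round(4),c.mean(0),[np.linalg.norm(c[i]-c[i-1]).round(4) for i in range(4)])
print('floor',onz(t,(177+.5)/4-.5+150,(246+.5)/4-.5+150,.012))
E
```

```text
[ 0.50235087 -0.1187086   0.00753852] [-0.00853961  0.39833713  0.06460564]
[[253.42350177 223.04754008]]
[[0.4839 0.2511 0.075 ]
 [0.5139 0.168  0.075 ]
 [0.4347 0.1358 0.075 ]
 [0.4016 0.2202 0.075 ]] [0.45853152 0.19376798 0.075     ] [np.float64(0.0879), np.float64(0.0883), np.float64(0.0855), np.float64(0.0907)]
floor [0.46012155 0.19924771 0.012     ]
```

View pics/c5.png

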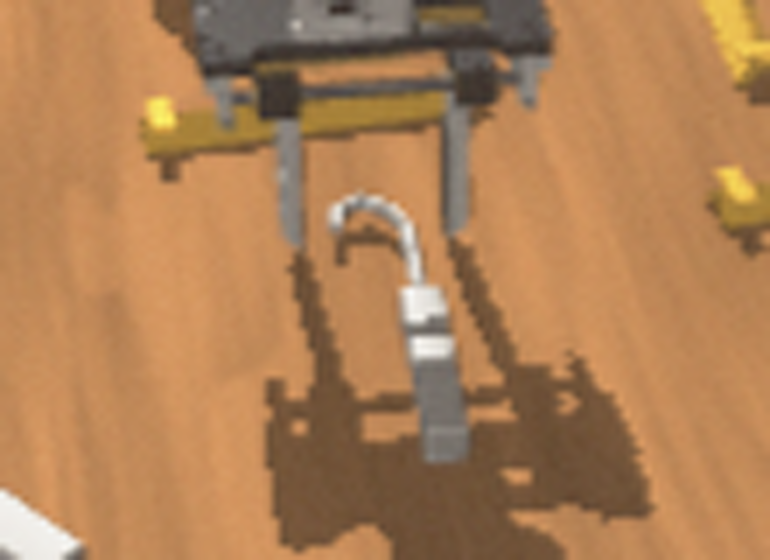

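The fingers straddle the hook symmetrically: tips at (292,240) and (455,232), hook between 330 and 415. Closing.

Emit:
servo_tool(commands=[{"xyz": [0, 0, 0], "spin": 0, "hand": 25}, {"xyz": [0, 0, 0], "spin": 0, "hand": 25}, {"xyz": [0, 0, 0], "spin": 0, "hand": 25}, {"xyz": [0, 0, 0], "spin": 0, "hand": 25}, {"xyz": [0, 0, 0], "spin": 0, "hand": 25}], newtons=8)

```text
t: 9.52
position: [0.5022, -0.1186, 0.0072]
ee_rot: [0.0, 0.727, 0.687, 0.0]
contact_force: [0.3, 0.9, 1.0]
width: 0.045
```

Emit:
servo_tool(commands=[{"xyz": [0, 0, 0], "spin": 0, "hand": 25}, {"xyz": [0, 0, 0], "spin": 0, "hand": 25}, {"xyz": [0, 0, -0.1], "spin": 0, "hand": 25}, {"xyz": [-0.05, 0, -0.2], "spin": 0, "hand": 25}, {"xyz": [-0.05, 0, -0.3], "spin": 0, "hand": 25}])

```text
t: 10.15
position: [0.5015, -0.1212, 0.0222]
ee_rot: [-0.0, 0.727, 0.687, -0.0]
contact_force: [0.4, 0.0, -0.2]
width: 0.045
```

Emit:
servo_tool(commands=[{"xyz": [0, 0, -0.3], "spin": 0, "hand": 25}, {"xyz": [-0.07, 0, -0.6], "spin": 0, "hand": 25}, {"xyz": [-0.16, 0, -0.9], "spin": 0, "hand": 25}, {"xyz": [-0.28, 0, -1.18], "spin": 0, "hand": 25}, {"xyz": [-0.42, 0, -1.45], "spin": 0, "hand": 25}])

```text
t: 10.78
position: [0.5006, -0.1425, 0.0956]
ee_rot: [0.0, 0.727, 0.687, 0.0]
contact_force: [0.1, -0.3, -1.4]
width: 0.0448
```

```bash
python3 - <<'E'
from h import *
b=grab('side','s6'); o=observe(); print(o['position'],o['contact_force'],o['width'])
B=cv2.resize(b['img'][160:280,190:340][:,:,::-1],None,fx=5,fy=5,interpolation=cv2.INTER_CUBIC)
cv2.imwrite('pics/c6.png',B)
E
```

```text
[ 0.50170553 -0.14376989  0.0974369 ] [ 6.54956509e-04 -6.79947037e-01  5.09475451e-01] 0.04456466706992494
```

View pics/c6.png

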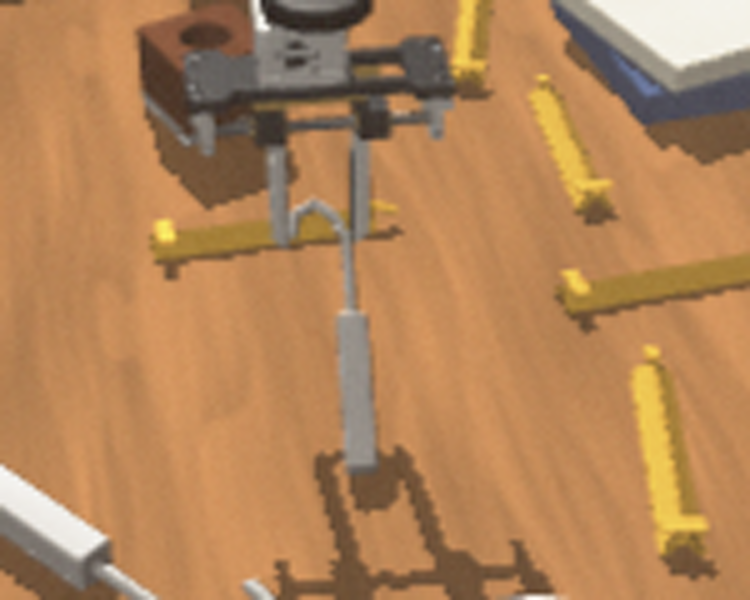

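The extractor is held by its hook and pivoting, with its butt on the table. Continuing the arc.

Emit:
servo_tool(commands=[{"xyz": [-0.24, 0, -0.38], "spin": 0, "hand": 25}, {"xyz": [-0.52, 0, -0.7], "spin": 0, "hand": 25}, {"xyz": [-0.83, 0, -1.0], "spin": 0, "hand": 25}, {"xyz": [-1.18, 0, -1.25], "spin": 0, "hand": 25}, {"xyz": [-1.55, 0, -1.46], "spin": 0, "hand": 25}])

```text
t: 11.45
position: [0.496, -0.2207, 0.1681]
ee_rot: [-0.0, 0.727, 0.687, 0.0]
contact_force: [0.5, -0.6, -1.7]
width: 0.0407
```

Emit:
servo_tool(commands=[{"xyz": [-0.34, 0, -0.15], "spin": 0, "hand": 25}, {"xyz": [-0.7, 0, -0.25], "spin": 0, "hand": 25}, {"xyz": [-1.05, 0, -0.32], "spin": 0, "hand": 25}, {"xyz": [-1.45, 0, -0.36], "spin": 0, "hand": 25}])

```text
t: 11.95
position: [0.492, -0.2929, 0.1855]
ee_rot: [-0.0, 0.727, 0.687, 0.0]
contact_force: [0.3, -0.3, -0.0]
width: 0.0251
```

```bash
python3 - <<'E'
from h import *
b=grab('side','s7'); o=observe(); print(o['position'],o['contact_force'],o['width'])
B=cv2.resize(b['img'][150:290,180:330][:,:,::-1],None,fx=4,fy=4,interpolation=cv2.INTER_CUBIC)
cv2.imwrite('pics/c7.png',B)
E
```

```text
[ 0.49180968 -0.29515784  0.18582089] [-0.83500061 -1.71030628  1.31614868] 0.025043444923022438
```

View pics/c7.png

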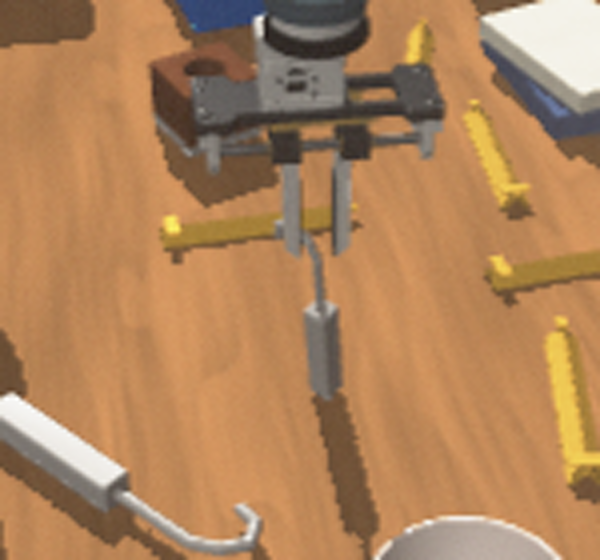

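The hook rolled about its shaft as it came up, and the jaws ran to their 25 mm stop. The extractor is nearly upright with its shaft between the fingers, so I'll close on the shaft straight away.

Emit:
servo_tool(commands=[{"xyz": [0, 0, 0], "spin": 0, "hand": 0}, {"xyz": [0, 0, 0], "spin": 0, "hand": 0}, {"xyz": [0, 0, 0], "spin": 0, "hand": 0}], newtons=10)

```text
t: 12.38
position: [0.4921, -0.2911, 0.1852]
ee_rot: [-0.0, 0.727, 0.687, 0.0]
contact_force: [-0.5, -0.4, 0.8]
width: 0.001
```

```bash
python3 - <<'E'
from h import *
b=grab('side','s8'); a=grab('top','t8'); o=observe(); print(o['position'],o['contact_force'],o['width'],proj(b,[o['position']]),proj(a,[o['position']]))
B=cv2.resize(b['img'][185:265,225:295][:,:,::-1],None,fx=7,fy=7,interpolation=cv2.INTER_CUBIC)
A=cv2.resize(a['img'][170:250,300:345][:,:,::-1],None,fx=6,fy=7,interpolation=cv2.INTER_CUBIC)
cv2.imwrite('pics/c8.png',np.hstack([B,A]))
E
```

```text
[ 0.49210921 -0.29123595  0.18539494] [-0.51065088 -0.02514542  0.45086657] 0.0006048221315899487 [[258.93441455 212.1634619 ]] [[343.15537584 202.62252043]]
```

View pics/c8.png

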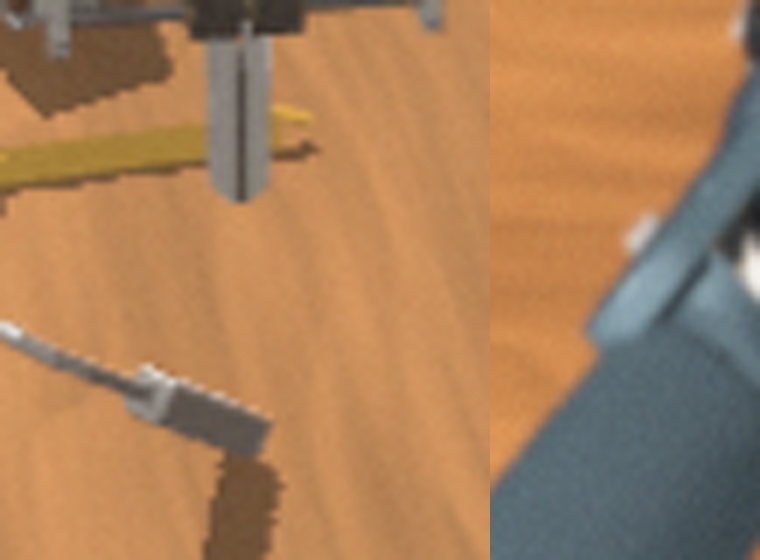

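The grip missed. The extractor is falling sideways, towards the robot. I'll lift clear, let it settle and measure it again.

Emit:
servo_tool(commands=[{"xyz": [0, 0, -0.8], "spin": 0, "hand": 0}, {"xyz": [1, 0, -1.2], "spin": 0, "hand": 40}, {"xyz": [2.2, 0, -1.2], "spin": 0, "hand": 40}, {"xyz": [3.4, 0, -1.2], "spin": 0, "hand": 40}, {"xyz": [4.6, 0, -1.2], "spin": 0, "hand": 40}])

```text
t: 13.1
position: [0.5048, -0.0601, 0.2457]
ee_rot: [0.0, 0.727, 0.687, 0.0]
contact_force: [0.4, 1.0, -0.4]
width: 0.0369
```

Emit:
servo_tool(commands=[{"xyz": [1.2, 0, 0], "spin": 0, "hand": 40}, {"xyz": [2.4, 0, 0], "spin": 0, "hand": 40}, {"xyz": [3.6, 0, 0], "spin": 0, "hand": 40}, {"xyz": [4.8, 0, 0], "spin": 0, "hand": 40}, {"xyz": [4.8, 0, 0], "spin": 0, "hand": 40}])

```text
t: 13.72
position: [0.5178, 0.1811, 0.2454]
ee_rot: [-0.0, 0.725, 0.689, 0.0]
contact_force: [-0.5, -0.4, 0.3]
width: 0.0398
```

```bash
python3 - <<'E'
from h import *
a=grab('top','t9'); b=grab('side','s9'); o=observe(); print(o['position'],o['q'].round(2))
d=a; img=d['img']; hsv=cv2.cvtColor(img,cv2.COLOR_RGB2HSV)
m=((hsv[:,:,1]<75)&(hsv[:,:,2]>85)).astype(np.uint8)
n,l,st,c=cv2.connectedComponentsWithStats(m)
for i in range(1,n):
    if st[i,4]>40 and 200<st[i,0]<400 and 160<st[i,1]<320:
        p=np.argwhere(l==i)[:,::-1]
        W=np.array([onz(d,u,v,.011)[:2] for u,v in p]); mu=W.mean(0);e=np.linalg.eigh(np.cov((W-mu).T))[1][:,1]
        print(st[i],mu.round(3),'axis',e.round(3),'len',np.ptp((W-mu)@e).round(3))
A=cv2.resize(a['img'][160:280,270:400][:,:,::-1],None,fx=4,fy=4,interpolation=cv2.INTER_CUBIC)
B=cv2.resize(b['img'][200:320,190:260][:,:,::-1],None,fx=4,fy=4,interpolation=cv2.INTER_CUBIC)
cv2.imwrite('pics/c9.png',np.hstack([A,B]))
E
```

```text
[0.51830609 0.17784736 0.24531495] [ 0.12 -0.03  1.78 -0.    1.39  0.18]
[ 388  166   45   44 1535] [ 0.561 -0.558] axis [0.067 0.998] len 0.156
[317 203  59  80 865] [ 0.351 -0.327] axis [-0.965  0.261] len 0.271
[215 314  54  37 756] [0.059 0.038] axis [-0.535  0.845] len 0.2
```

```bash
python3 - <<'E'
from h import *
img=load('t9')['img']; hsv=cv2.cvtColor(img,cv2.COLOR_RGB2HSV)
m=((hsv[:,:,1]<75)&(hsv[:,:,2]>85))
v=hsv[:,:,2]
for y in range(198,286): print(y,''.join(('#' if v[y,x]>165 else '+') if m[y,x] else '.' for x in range(295,380)))
E
```

```text
198 .....................................................................................
199 .....................................................................................
200 .....................................................................................
201 .....................................................................................
202 .....................................................................................
203 .................................++..................................................
204 ...............................+++++.................................................
205 ..............................+++++++................................................
206 .............................+++++++++...............................................
207 ..............................+++++++++..............................................
208 ...............................+++++++++.............................................
209 ................................+++++++++............................................
210 ................
[... 6119 characters left out ...]
........###########++.................................................
279 .......................##########++..................................................
280 ........................########+....................................................
281 .........................######+.....................................................
282 ..........................####.......................................................
283 .....................................................................................
284 .....................................................................................
285 .....................................................................................
```

The extractor now lies flat at a new angle with its hook over the other tool's shaft. I'll grip it by the bar and carry it to open table first. Fitting the bar:

```bash
cat >> h.py <<'E'
from scipy.spatial.transform import Rotation as Ro
def to(target,yaw=None):
    "shift (units) and spin (units) to reach target from here; yaw of tool x in deg"
    o=observe(); n=o['ee_rot']; M=Ro.from_quat([n[1],n[2],n[3],n[0]]).as_matrix()
    y=np.degrees(np.arctan2(M[1,0],M[0,0])); print('pos',o['position'].round(4),'yaw',y.round(2),'shift',(M.T@(np.array(target)-o['position'])/.05).round(2),'spin',None if yaw is None else round(-((yaw-y+180)%360-180)/8,2))
def fitbar(d,m,z=.016):
    p=np.argwhere(cv2.erode(m.astype(np.uint8),np.ones((3,3),np.uint8)))[:,::-1]
    W=np.array([onz(d,u,v,z)[:2] for u,v in p]); r=cv2.minAreaRect(W.astype(np.float32)*1000)
    f=cv2.fitLine(W.astype(np.float32),cv2.DIST_L2,0,.001,.001).ravel()
    return r,f
E
python3 - <<'E'
from h import *
d=load('t9'); hsv=cv2.cvtColor(d['img'],cv2.COLOR_RGB2HSV); m=((hsv[:,:,1]<75)&(hsv[:,:,2]>85)); m[229:]=0; m[:,360:]=0;m[:,:320]=0;m[:195]=0
r,f=fitbar(d,m); print(r,f)
to([f[2],f[3],.15],np.degrees(np.arctan2(f[1],f[0])))
E
```

```text
((455.8565368652344, -304.0101013183594), (107.88365173339844, 14.901216506958008), 46.147979736328125) [ 0.69828296  0.71582186  0.45454827 -0.3043534 ]
pos [0.5183 0.1778 0.2453] yaw 86.85 shift [-9.7  -0.74  1.91] spin 5.14
```

Emit:
servo_tool(commands=[{"xyz": [-1.2, 0, 0], "spin": 0, "hand": 50}, {"xyz": [-2.4, 0, 0], "spin": 0, "hand": 50}, {"xyz": [-3.6, 0, 0], "spin": 0, "hand": 50}, {"xyz": [-4.8, 0, 0], "spin": 0, "hand": 50}, {"xyz": [-6, 0, 0], "spin": 0, "hand": 50}])

```text
t: 14.45
position: [0.5005, -0.1255, 0.2457]
ee_rot: [0.0, 0.728, 0.686, 0.0]
contact_force: [0.8, 0.7, -0.1]
width: 0.0503
```

Emit:
servo_tool(commands=[{"xyz": [-1, -0.2, 0.2], "spin": 1, "hand": 50}, {"xyz": [-2, -0.4, 0.6], "spin": 2, "hand": 50}, {"xyz": [-2.9, -0.6, 1.0], "spin": 3.1, "hand": 50}, {"xyz": [-3.7, -0.74, 1.5], "spin": 4.2, "hand": 50}, {"xyz": [-3.7, -0.74, 1.9], "spin": 5.14, "hand": 50}])

```text
t: 15.08
position: [0.452, -0.3083, 0.1496]
ee_rot: [0.0, 0.924, 0.383, -0.0]
contact_force: [-0.1, 0.0, -1.0]
width: 0.05
```

Emit:
servo_tool(commands=[{"xyz": [0, 0, 0], "spin": 0, "hand": 50}])

```text
t: 15.2
position: [0.452, -0.3051, 0.1487]
ee_rot: [-0.002, 0.922, 0.387, -0.001]
contact_force: [0.0, -0.2, -0.3]
width: 0.0498
```

```bash
python3 -c "
from h import *
to([.455,-.304,.007],45.7)"
```

```text
pos [ 0.452  -0.3051  0.1487] yaw 45.55 shift [0.06 0.04 2.83] spin -0.02
```

Emit:
servo_tool(commands=[{"xyz": [0.06, 0.04, 1], "spin": 0, "hand": 50}, {"xyz": [0.06, 0.04, 2], "spin": 0, "hand": 50}, {"xyz": [0.06, 0.04, 2.6], "spin": 0, "hand": 50}, {"xyz": [0.06, 0.04, 2.8], "spin": 0, "hand": 50}, {"xyz": [0.06, 0.04, 2.8], "spin": 0, "hand": 10}], newtons=20)

```text
t: 15.82
position: [0.4581, -0.3045, 0.0114]
ee_rot: [0.001, 0.922, 0.388, 0.0]
contact_force: [-0.3, -0.7, -0.4]
width: 0.0433
```

Emit:
servo_tool(commands=[{"xyz": [0, 0, 0], "spin": 0, "hand": 10}, {"xyz": [0, 0, 0], "spin": 0, "hand": 10}, {"xyz": [0, 0, 0], "spin": 0, "hand": 10}, {"xyz": [0, 0, -0.3], "spin": 0, "hand": 10}, {"xyz": [0, 0, -0.8], "spin": 0, "hand": 10}])

```text
t: 16.45
position: [0.4572, -0.3032, 0.0504]
ee_rot: [-0.001, 0.922, 0.388, -0.0]
contact_force: [-0.3, -0.3, -2.0]
width: 0.0223
```

```bash
python3 -c "
from h import *
to([.56,-.17,.05]);print(observe()['contact_force'],observe()['width'])"
```

```text
pos [ 0.4572 -0.3032  0.0504] yaw 45.66 shift [ 3.34 -0.39  0.01] spin None
[-0.31052049 -0.2636062  -1.97686168] 0.022266681863337245
```

Emit:
servo_tool(commands=[{"xyz": [0.8, -0.1, 0], "spin": 0, "hand": 10}, {"xyz": [1.6, -0.2, 0], "spin": 0, "hand": 10}, {"xyz": [2.4, -0.3, 0], "spin": 0, "hand": 10}, {"xyz": [3.3, -0.4, 0], "spin": 0, "hand": 10}, {"xyz": [3.3, -0.4, 0.4], "spin": 0, "hand": 10}])

```text
t: 17.08
position: [0.5618, -0.1707, 0.0324]
ee_rot: [0.002, 0.921, 0.39, 0.002]
contact_force: [0.8, -1.0, -1.3]
width: 0.0218
```

Emit:
servo_tool(commands=[{"xyz": [0, 0, 0.2], "spin": 0, "hand": 10}, {"xyz": [0, 0, 0.38], "spin": 0, "hand": 10}, {"xyz": [0, 0, 0.4], "spin": 0, "hand": 10}, {"xyz": [0, 0, 0.4], "spin": 0, "hand": 60}, {"xyz": [0, 0, 0.4], "spin": 0, "hand": 75}])

```text
t: 17.7
position: [0.5593, -0.1725, 0.0112]
ee_rot: [0.001, 0.922, 0.388, 0.0]
contact_force: [-0.1, 0.7, -0.3]
width: 0.0386
```

Emit:
servo_tool(commands=[{"xyz": [0, 0, 0], "spin": 0, "hand": 75}, {"xyz": [0, 0, -0.6], "spin": 0, "hand": 75}, {"xyz": [0, 0, -1.6], "spin": 0, "hand": 75}, {"xyz": [1, 0, -2.2], "spin": 0, "hand": 75}, {"xyz": [2.2, 0, -2.2], "spin": 0, "hand": 75}])

```text
t: 18.32
position: [0.6388, -0.0938, 0.1251]
ee_rot: [0.003, 0.922, 0.387, 0.003]
contact_force: [1.4, -0.4, -0.4]
width: 0.0749
```

Emit:
servo_tool(commands=[{"xyz": [1.2, 0, 0], "spin": 0, "hand": 75}, {"xyz": [2.4, 0, 0], "spin": 0, "hand": 75}, {"xyz": [2.4, 0, 0], "spin": 0, "hand": 75}])

```text
t: 18.7
position: [0.7213, -0.0042, 0.1201]
ee_rot: [0.0, 0.921, 0.39, 0.0]
contact_force: [-0.7, -0.3, 0.0]
width: 0.0753
```

```bash
python3 - <<'E'
from h import *
a=grab('top','t10'); b=grab('side','s10')
d=a; hsv=cv2.cvtColor(d['img'],cv2.COLOR_RGB2HSV); m=((hsv[:,:,1]<75)&(hsv[:,:,2]>85)); v=hsv[:,:,2]
for y in range(170,230): print(y,''.join(('#' if v[y,x]>165 else '+') if m[y,x] else '.' for x in range(270,345)))
print(observe()['position'])
E
```

```text
170 ...........................................................................
171 ...........................................................................
172 ...........................................................................
173 .....................##....................................................
174 ....................#####..................................................
175 ...................######+.................................................
176 ..................########+................................................
177 ..................#########+...............................................
178 ...................#########+..............................................
179 ....................#########+.............................................
180 .....................#########+............................................
181 ......................#########+...........................................
182 .......................#########+..........................................
183 ........................#########+......................
[... 3037 characters left out ...]
......................
222 ...........................................................................
223 ...........................................................................
224 ...........................................................................
225 ...........................................................................
226 ...........................................................................
227 ...........................................................................
228 ...........................................................................
229 ...........................................................................
[ 0.71942822 -0.00719443  0.12010075]
```

```bash
python3 - <<'E'
from h import *
d=load('t10'); hsv=cv2.cvtColor(d['img'],cv2.COLOR_RGB2HSV); m=((hsv[:,:,1]<75)&(hsv[:,:,2]>85)); 
k=m.copy(); k[198:]=0;k[:170]=0;k[:,:280]=0;k[:,345:]=0
r,f=fitbar(d,k);print(r,f); e=-np.array(f[:2]) if f[0]>0 else np.array(f[:2]); n=np.array([-e[0]*0-e[1],e[0]])
p=np.argwhere(m)[:,::-1]; p=p[(p[:,0]>280)&(p[:,0]<345)&(p[:,1]>170)&(p[:,1]<225)]
W=np.array([onz(d,u,v,.011)[:2] for u,v in p]); X=(W-f[2:])@e; 
b=X.min(); C=np.array(f[2:])+e*(b+.055+.0015); print('centre',C,'e',e,'yaw',np.degrees(np.arctan2(-e[1],-e[0])))
X=(W-C)@e*1000; Y=(W-C)@n*1000
for a in range(-60,150,10 ): 
    q=Y[(X>=a)&(X<a+10)]; print(a,q.min().round() if len(q) else '',q.max().round() if len(q) else '',len(q))
q=X>104; print(np.c_[X[q],Y[q]].round()[np.argsort(X[q])].astype(int).tolist())
E
```

```text
((557.6209106445312, -172.92877197265625), (103.95165252685547, 14.96312427520752), 46.15229797363281) [ 0.6985591   0.71555233  0.5577574  -0.17384169]
centre [ 0.55864178 -0.17293577] e [-0.6985591  -0.71555233] yaw 45.68848
-60 -11.0 9.0 13
-50 -10.0 12.0 20
-40 -10.0 12.0 20
-30 -10.0 12.0 20
-20 -10.0 12.0 20
-10 -13.0 12.0 21
0 -13.0 12.0 21
10 -12.0 13.0 22
20 -12.0 13.0 21
30 -12.0 13.0 22
40 -12.0 13.0 21
50 -10.0 10.0 14
60 -2.0 5.0 8
70 -2.0 6.0 9
80 -4.0 6.0 12
90 -4.0 6.0 10
100 -4.0 6.0 10
110 -39.0 3.0 13
120 -41.0 1.0 20
130 -36.0 -6.0 21
140 -26.0 -16.0 3
[[105, 6], [105, 1], [105, -4], [107, 3], [107, -2], [110, 6], [110, 1], [110, -4], [112, 3], [112, -2], [115, 1], [115, -4], [117, 3], [117, -2], [117, -7], [117, -36], [120, 1], [120, -4], [120, -9], [120, -34], [120, -39], [122, -2], [122, -7], [122, -36], [122, -41], [124, 1], [124, -4], [125, -9], [125, -34], [125, -39], [127, -2], [127, -6], [127, -11], [127, -31], [127, -36], [129, -4], [129, -9], [129, -14], [130, -29], [130, -34], [130, -39], [132, -6], [132, -11], [132, -16], [132, -26], [132, -31], [132, -36], [134, -9], [134, -14], [134, -19], [134, -24], [134, -29], [135, -34], [137, -11], [137, -16], [137, -21], [137, -26], [137, -31], [139, -14], [139, -19], [139, -24], [139, -29], [142, -16], [142, -21], [142, -26]]
```

The extractor now lies alone and is mapped: hook outer edges at +5 and −41 mm, tip at x ≈ 117 mm. I'll retry with the pads shifted towards the straight shaft and a firmer grip.

Emit:
servo_tool(commands=[{"xyz": [-1.2, 0, 0], "spin": 0, "hand": 75}, {"xyz": [-2.4, -0.1, 0], "spin": 0, "hand": 75}, {"xyz": [-3.6, -0.2, 0], "spin": 0, "hand": 75}, {"xyz": [-4.8, -0.3, 0], "spin": 0, "hand": 75}, {"xyz": [-6, -0.34, 0], "spin": 0, "hand": 75}])

```text
t: 19.42
position: [0.4949, -0.2118, 0.1207]
ee_rot: [0.0, 0.922, 0.387, -0.0]
contact_force: [-0.5, -0.6, 1.0]
width: 0.0753
```

Emit:
servo_tool(commands=[{"xyz": [-0.7, 0, 0], "spin": 0, "hand": 75}, {"xyz": [-0.9, 0, 0], "spin": 0, "hand": 75}, {"xyz": [-0.9, 0, 0.5], "spin": 0, "hand": 75}])

```text
t: 19.8
position: [0.467, -0.2442, 0.0974]
ee_rot: [0.002, 0.922, 0.387, 0.001]
contact_force: [-0.4, -0.7, 0.1]
width: 0.0751
```

```bash
python3 -c "
from h import *
to([.4665,-.2423,.005],45.7)"
```

```text
pos [ 0.467  -0.2442  0.0974] yaw 45.51 shift [ 0.02 -0.04  1.85] spin -0.02
```

Emit:
servo_tool(commands=[{"xyz": [0, -0.04, 0.8], "spin": 0, "hand": 75}, {"xyz": [0, -0.04, 1.4], "spin": 0, "hand": 75}, {"xyz": [0, -0.04, 1.75], "spin": 0, "hand": 75}, {"xyz": [0, -0.04, 1.8], "spin": 0, "hand": 75}, {"xyz": [0, -0.04, 1.8], "spin": 0, "hand": 35}], newtons=20)

```text
t: 20.42
position: [0.4656, -0.2413, 0.0064]
ee_rot: [0.001, 0.922, 0.388, 0.0]
contact_force: [-0.2, 0.2, 0.5]
width: 0.0682
```

Emit:
servo_tool(commands=[{"xyz": [0, 0, 0], "spin": 0, "hand": 30}, {"xyz": [0, 0, 0], "spin": 0, "hand": 30}, {"xyz": [0, 0, 0], "spin": 0, "hand": 30}, {"xyz": [0, 0, 0], "spin": 0, "hand": 30}, {"xyz": [0, 0, 0], "spin": 0, "hand": 30}])

```text
t: 21.05
position: [0.4654, -0.2413, 0.0059]
ee_rot: [0.001, 0.922, 0.388, 0.0]
contact_force: [1.0, -0.3, 1.5]
width: 0.0446
```

```bash
python3 -c "
from h import *
to([.4665,-.2423,.005],45.7); print(observe()['width'],observe()['contact_force'])
for t in [5,10,15,20,25,30,37,44,51,58,65,72,79,85,90]:
    a=np.radians(t); print(t,((172*np.cos(a)-11*np.sin(a)-172)/50).round(2),(-(172*np.sin(a)+11*np.cos(a)-11)/50).round(2))"
```

```text
pos [ 0.4654 -0.2413  0.0059] yaw 45.63 shift [0.   0.03 0.02] spin -0.01
0.0445995582215404 [ 1.03484036 -0.34060394  1.48347278]
5 -0.03 -0.3
10 -0.09 -0.59
15 -0.17 -0.88
20 -0.28 -1.16
25 -0.42 -1.43
30 -0.57 -1.69
37 -0.83 -2.03
44 -1.12 -2.33
51 -1.45 -2.59
58 -1.8 -2.81
65 -2.19 -2.99
72 -2.59 -3.12
79 -3.0 -3.2
85 -3.36 -3.23
90 -3.66 -3.22
```

Emit:
servo_tool(commands=[{"xyz": [0.03, 0, -0.3], "spin": 0, "hand": 30}, {"xyz": [0.09, 0, -0.59], "spin": 0, "hand": 30}, {"xyz": [0.17, 0, -0.88], "spin": 0, "hand": 30}, {"xyz": [0.28, 0, -1.16], "spin": 0, "hand": 30}, {"xyz": [0.42, 0, -1.43], "spin": 0, "hand": 30}])

```text
t: 21.68
position: [0.48, -0.2256, 0.0782]
ee_rot: [0.0, 0.922, 0.388, 0.0]
contact_force: [0.4, -0.6, -0.8]
width: 0.0442
```

Emit:
servo_tool(commands=[{"xyz": [0.15, 0, -0.26], "spin": 0, "hand": 30}, {"xyz": [0.32, 0, -0.5], "spin": 0, "hand": 30}, {"xyz": [0.5, 0, -0.72], "spin": 0, "hand": 30}])

```text
t: 22.05
position: [0.4975, -0.2075, 0.1137]
ee_rot: [0.0, 0.922, 0.388, 0.0]
contact_force: [0.1, -0.3, -1.5]
width: 0.0426
```

```bash
python3 - <<'E'
from h import *
o=observe(); print(o['position'],o['width'],o['contact_force'],o['moment'])
b=grab('side','s11')
hsv=cv2.cvtColor(b['img'],cv2.COLOR_RGB2HSV); m=((hsv[:,:,1]<60)&(hsv[:,:,2]>85)); v=hsv[:,:,2]
u,w=proj(b,[o['position']])[0].astype(int); print(u,w)
for y in range(w-20,w+45): print(y,''.join(('#' if v[y,x]>150 else '+') if m[y,x] else '.' for x in range(u-40,u+45)))
E
```

```text
[ 0.49748919 -0.20747301  0.11370658] 0.04263294063683875 [ 0.08842531 -0.28273576 -1.47355618] [-0.04435484 -0.09332886 -0.07399308]
256 214
194 ..............................+++++............++..+..++...+++++.....................
195 ..............................++++.............+++++++++++++++++.....................
196 ..............................+++...............++++++++++++++.......................
197 ...............................++..............+++...++++++++........................
198 ...............................++............++++.....++++++.........................
199 ...............................++............++++.....+++++..........................
200 ...............................++...........+++++.....++++...........................
201 ...............................++...........+++++.....++.............................
202 ...............................++...........+++++....................................
203 ...............................++...........+++++....................................
204 ...............................++...........+++++.....
[... 4191 characters left out ...]
......................................................................
252 .....................................................................................
253 .....................................................................................
254 .....................................................................................
255 .....................................................................................
256 .....................................................................................
257 .....................................................................................
258 .....................................................................................
```

```bash
python3 - <<'E'
from h import *
b=load('s11'); P=np.array([.4975,-.2075,.1187]); h=np.array([.6986,.7156,0]); yv=np.array([.7156,-.6986,0])
P=P+yv*.017  # shaft is on the +y tool side?
for s in (1,-1):
  Q=np.array([.4975,-.2075,.1187])+s*yv*.021
  for t in range(0,91,15):
    d=h*np.cos(np.radians(t))-np.array([0,0,np.sin(np.radians(t))]); print(s,t,(proj(b,[Q+d*.059,Q+d*.169])-[216,0]).round(1).tolist(), 'butt z',(Q+d*.169)[2].round(3))
E
```

```text
1 0 [[54.8, 206.9], [71.0, 192.3]] butt z 0.119
1 15 [[54.4, 210.7], [69.7, 202.8]] butt z 0.075
1 30 [[53.4, 214.9], [67.0, 213.9]] butt z 0.034
1 45 [[51.9, 219.0], [62.9, 225.0]] butt z -0.001
1 60 [[49.9, 222.9], [57.8, 235.5]] butt z -0.028
1 75 [[47.7, 226.4], [51.8, 245.0]] butt z -0.045
1 90 [[45.2, 229.2], [45.1, 252.9]] butt z -0.05
-1 0 [[44.7, 203.0], [61.2, 188.8]] butt z 0.119
-1 15 [[44.3, 206.8], [60.1, 199.2]] butt z 0.075
-1 30 [[43.4, 210.9], [57.4, 210.2]] butt z 0.034
-1 45 [[41.9, 214.9], [53.5, 221.1]] butt z -0.001
-1 60 [[40.0, 218.8], [48.3, 231.5]] butt z -0.028
-1 75 [[37.7, 222.2], [42.3, 240.8]] butt z -0.045
-1 90 [[35.2, 224.9], [35.6, 248.5]] butt z -0.05
```

Emit:
servo_tool(commands=[{"xyz": [0, 0, -0.4], "spin": 0, "hand": 30}, {"xyz": [0, 0, -0.8], "spin": 0, "hand": 30}, {"xyz": [0, 0, -1.2], "spin": 0, "hand": 30}, {"xyz": [0, 0, -1.6], "spin": 0, "hand": 30}, {"xyz": [0, 0, -1.6], "spin": 0, "hand": 30}])

```text
t: 22.72
position: [0.498, -0.2084, 0.1947]
ee_rot: [0.001, 0.922, 0.388, 0.001]
contact_force: [-0.9, 0.3, -0.2]
width: 0.0297
```

```bash
cat >> h.py <<'E'
def look(tag,w0=-45,w1=45,r0=-25,r1=50,step=1):
    o=observe(); print(o['position'].round(4),'w',o['width'].round(4),o['contact_force'].round(1),o['moment'].round(3))
    b=grab('side',tag); hsv=cv2.cvtColor(b['img'],cv2.COLOR_RGB2HSV); m=((hsv[:,:,1]<60)&(hsv[:,:,2]>85)); v=hsv[:,:,2]
    u,w=proj(b,[o['position']])[0].astype(int); print(u,w)
    for y in range(w+r0,w+r1,step): print(y,''.join(('#' if v[y,x]>150 else '+') if m[y,x] else '.' for x in range(u+w0,u+w1)))
E
python3 -c "
from h import *
look('s12',-25,30,-15,35)"
```

```text
Traceback (most recent call last):
  File "h.py", line 24, in look
    o=observe(); print(o['position'].round(4),'w',o['width'].round(4),o['contact_force'].round(1),o['moment'].round(3))
                                                  ^^^^^^^^^^^^^^^^
AttributeError: 'float' object has no attribute 'round'
```

```bash
sed -i "s/o\['width'\].round(4)/round(o['width'],4)/" h.py; python3 -c "
from h import *
look('s12',-40,45,-15,60)"
```

```text
[ 0.498  -0.2084  0.1947] w 0.0297 [-0.9  0.3 -0.2] [-0.009  0.025 -0.034]
256 194
179 ...+............................++.........+##++.......++............................
180 ...++...........................++.........+#+++.....................................
181 ....++..........................+++........+#+++.....................................
182 .....++...................+++...+++........+##++.....................................
183 ......++................+++++...+++........+##++.....................................
184 .......++..........+.+++++......+++........+##++.....................................
185 ........++......+++++++.........+++........+#+++.....................................
186 .........++...++++++............+++........+#+++.....................................
187 ..........+++++++...............+++........+#+++.....................................
188 ..........++++..................+++........+++++.....................................
189 ................................+++........+++++.....................................
190 .......................
[... 5032 characters left out ...]
..................##..................................................
247 .................................##..................................................
248 ................................##...................................................
249 ....................#...........#+...................................................
250 ...................##..........##....................................................
251 ...................#+.........##.....................................................
252 ...................##.......###+.....................................................
253 ...................###.....##++......................................................
```

It slipped out of the outside-hook grip again and lies back on the table, so that grasp is unstable. New plan: grip the plain shaft and enter the well tilted. Once it is seated, regrip it square to the hook plane to stand it upright. First I clear the view.

Emit:
servo_tool(commands=[{"xyz": [1.2, 0, 0], "spin": 0, "hand": 40}, {"xyz": [2.4, 0, 0], "spin": 0, "hand": 40}, {"xyz": [3.6, 0, 0], "spin": 0, "hand": 40}, {"xyz": [4.8, 0, 0], "spin": 0, "hand": 40}, {"xyz": [6, 0, 0], "spin": 0, "hand": 40}])

```text
t: 23.4
position: [0.7072, 0.0082, 0.191]
ee_rot: [-0.001, 0.922, 0.388, -0.001]
contact_force: [0.6, -0.6, 1.0]
width: 0.0397
```

```bash
cat >> h.py <<'E'
def findx(tag,x0,x1,y0,y1,show=True):
    d=grab('top',tag); hsv=cv2.cvtColor(d['img'],cv2.COLOR_RGB2HSV); m=((hsv[:,:,1]<75)&(hsv[:,:,2]>85)); v=hsv[:,:,2]
    if show:
        for y in range(y0,y1): print(y,''.join(('#' if v[y,x]>165 else '+') if m[y,x] else '.' for x in range(x0,x1)))
E
python3 -c "
from h import *
findx('t13',270,345,165,235); print(observe()['position'])"
```

```text
165 ...........................................................................
166 ...........................................................................
167 ...........................................................................
168 ...........................................................................
169 ...........................................................................
170 ...........................................................................
171 ...........................................................................
172 ...........................................................................
173 ...........................................................................
174 ...........................................................................
175 ...........................................................................
176 ...........................................................................
177 ...........................................................................
178 ........................................................
[... 3834 characters left out ...]
.....#########+..........
227 ........................................................#######+...........
228 .........................................................####..............
229 ...........................................................................
230 ...........................................................................
231 ...........................................................................
232 ...........................................................................
233 ...........................................................................
234 ...........................................................................
[0.71010141 0.01355167 0.19000924]
```

```bash
python3 - <<'E'
from h import *
d=load('t13'); hsv=cv2.cvtColor(d['img'],cv2.COLOR_RGB2HSV); m=((hsv[:,:,1]<75)&(hsv[:,:,2]>85)); 
p=np.argwhere(m)[:,::-1]; p=p[(p[:,0]>280)&(p[:,0]<340)&(p[:,1]>186)&(p[:,1]<231)]
k=np.zeros_like(m); k[p[:,1],p[:,0]]=1; k[207:]=0
r,f=fitbar(d,k); e=-np.array(f[:2]) if f[0]>0 else np.array(f[:2]); n=np.array([-e[1],e[0]])
W=np.array([onz(d,u,v,.011)[:2] for u,v in p]); X=(W-f[2:])@e; C=np.array(f[2:])+e*(X.min()+.0565)
X=(W-C)@e*1000; Y=(W-C)@n*1000
for a in range(-60,150,10):
    q=Y[(X>=a)&(X<a+10)]; print(a,len(q),q.min().round(),q.max().round(),end=' | ')
s=(X>60)&(X<100); ys=Y[s].mean(); print('\nC',C,'e',e,'shaftY',ys)
yaw=np.degrees(np.arctan2(-e[1],-e[0])); G=C+e*.072+n*ys/1000; print('G',G,'yaw',yaw)
to([*G,.1],yaw)
E
```

```text
-60 10 -9.0 8.0 | -50 20 -11.0 12.0 | -40 21 -11.0 13.0 | -30 20 -11.0 13.0 | -20 21 -11.0 13.0 | -10 22 -12.0 13.0 | 0 21 -13.0 13.0 | 10 22 -13.0 12.0 | 20 22 -13.0 13.0 | 30 20 -12.0 12.0 | 40 21 -13.0 12.0 | 50 12 -7.0 9.0 | 60 8 -6.0 3.0 | 70 7 -5.0 3.0 | 80 10 -7.0 3.0 | 90 8 -7.0 3.0 | 100 8 -7.0 2.0 | 110 10 -41.0 1.0 | 120 19 -44.0 -2.0 | 130 23 -42.0 -9.0 | 140 6 -32.0 -19.0 | 
C [ 0.51417484 -0.17816773] e [-0.49525055 -0.86875015] shaftY -1.8158263094822065
G [ 0.4769393  -0.23981845] yaw 60.31372
pos [0.7101 0.0136 0.19  ] yaw 45.89 shift [-6.89  0.18  1.79] spin -1.8
```

Emit:
servo_tool(commands=[{"xyz": [-1.2, 0, 0], "spin": 0, "hand": 40}, {"xyz": [-2.4, 0.05, 0], "spin": 0, "hand": 40}, {"xyz": [-3.6, 0.1, 0.3], "spin": -0.6, "hand": 40}, {"xyz": [-4.8, 0.15, 0.8], "spin": -1.2, "hand": 40}, {"xyz": [-6, 0.18, 1.3], "spin": -1.8, "hand": 40}])

```text
t: 24.08
position: [0.5046, -0.2115, 0.128]
ee_rot: [-0.001, 0.865, 0.502, -0.0]
contact_force: [-0.3, 0.7, -0.4]
width: 0.0405
```

```bash
python3 -c "
from h import *
to([.4769,-.2398,.0045],60.3)"
```

```text
pos [ 0.5046 -0.2115  0.128 ] yaw 60.22 shift [-0.77 -0.2   2.47] spin -0.01
```

Emit:
servo_tool(commands=[{"xyz": [-0.7, -0.2, 0.2], "spin": 0, "hand": 40}, {"xyz": [-0.75, -0.2, 0.7], "spin": 0, "hand": 40}, {"xyz": [-0.75, -0.2, 1.2], "spin": 0, "hand": 40}, {"xyz": [-0.75, -0.2, 1.2], "spin": 0, "hand": 40}])

```text
t: 24.58
position: [0.477, -0.2368, 0.0669]
ee_rot: [-0.003, 0.866, 0.5, -0.001]
contact_force: [0.7, 0.3, -0.5]
width: 0.0399
```

```bash
python3 -c "
from h import *
to([.4769,-.2398,.0045],60.3)"
```

```text
pos [ 0.477  -0.2368  0.0669] yaw 60.03 shift [-0.05  0.04  1.25] spin -0.03
```

Emit:
servo_tool(commands=[{"xyz": [-0.05, 0.04, 0.7], "spin": 0, "hand": 40}, {"xyz": [-0.05, 0.04, 1.1], "spin": 0, "hand": 40}, {"xyz": [-0.05, 0.04, 1.24], "spin": 0, "hand": 40}, {"xyz": [-0.05, 0.04, 1.24], "spin": 0, "hand": 40}, {"xyz": [-0.05, 0.04, 1.24], "spin": 0, "hand": 2}], newtons=12)

```text
t: 25.2
position: [0.4806, -0.242, 0.0091]
ee_rot: [0.001, 0.866, 0.5, 0.0]
contact_force: [0.3, -0.4, -0.9]
width: 0.033
```

Emit:
servo_tool(commands=[{"xyz": [0, 0, 0], "spin": 0, "hand": 2}, {"xyz": [0, 0, 0], "spin": 0, "hand": 2}, {"xyz": [0, 0, 0], "spin": 0, "hand": 2}, {"xyz": [0, 0, 0], "spin": 0, "hand": 2}])

```text
t: 25.7
position: [0.4796, -0.2415, 0.0081]
ee_rot: [-0.0, 0.866, 0.5, -0.0]
contact_force: [-2.1, 0.9, 3.1]
width: 0.0077
```

Emit:
servo_tool(commands=[{"xyz": [0.02, 0, -0.25], "spin": 0, "hand": 2}, {"xyz": [0.06, 0, -0.5], "spin": 0, "hand": 2}, {"xyz": [0.15, 0, -0.8], "spin": 0, "hand": 2}, {"xyz": [0.28, 0, -1.1], "spin": 0, "hand": 2}, {"xyz": [0.45, 0, -1.4], "spin": 0, "hand": 2}])

```text
t: 26.32
position: [0.4914, -0.2216, 0.0792]
ee_rot: [0.0, 0.866, 0.5, 0.0]
contact_force: [0.5, 0.5, -2.5]
width: 0.0074
```

```bash
python3 -c "
from h import *
look('s14',-30,40,-20,40)"
```

```text
[ 0.4914 -0.2216  0.0792] w 0.0074 [ 0.5  0.5 -2.5] [-0.098  0.006  0.023]
255 225
205 .........................+++........+..+++++++#++++++.................
206 .........................+++...............++++++++++.................
207 .........................++++..++...............+++...................
208 .........................+++...++++..............+++..................
209 .........................+++...+##+..............++...................
210 .........................+++...+##+..............++...................
211 .........................+++...+##+..............+....................
212 .........................+++...++++...................................
213 .........................+++..++#++...................................
214 .........................+++..++#++...................................
215 .........................+++..++#++...................................
216 .........................+++..+++++...................................
217 .........................+++..++#++...................................
218 .........................+++..++#++...
[... 2782 characters left out ...]
.........................
256 ......................................................................
257 ......................................................................
258 ......................................................................
259 ......................................................................
260 ......................................................................
261 ......................................................................
262 ......................................................................
263 ......................................................................
264 ......................................................................
```

```bash
cat >> h.py <<'E'
def hyp(b,pos,yaw,arm=.072+.055,bar=.072-.055,zoff=.007,ts=range(0,91,10)):
    h=np.array([np.cos(np.radians(yaw)),np.sin(np.radians(yaw)),0]); Q=np.array(pos)+[0,0,zoff]; u=int(proj(b,[pos])[0][0])
    for t in ts:
        d=h*np.cos(np.radians(t))-np.array([0,0,np.sin(np.radians(t))]); q=proj(b,[Q-d*.074,Q+d*bar,Q+d*arm]).round(1); print(t,'hook',q[0],'bar',q[1],'butt',q[2],'z',(Q+d*arm)[2].round(3))
E
python3 -c "
from h import *
hyp(load('s14'),observe()['position'],60)"
```

```text
0 hook [247.6 236.5] bar [257.2 220.2] butt [267.5 202.8] z 0.088
10 hook [247.7 233.2] bar [257.2 221. ] butt [267.3 208. ] z 0.066
20 hook [248.  229.6] bar [257.1 221.7] butt [266.7 213.5] z 0.045
30 hook [248.6 225.7] bar [257.  222.6] butt [265.9 219.3] z 0.025
40 hook [249.3 221.8] bar [256.9 223.4] butt [264.7 225.1] z 0.007
50 hook [250.3 217.9] bar [256.7 224.3] butt [263.3 230.9] z -0.009
60 hook [251.4 214.2] bar [256.4 225.1] butt [261.7 236.6] z -0.022
70 hook [252.7 210.7] bar [256.1 225.8] butt [259.8 241.9] z -0.031
80 hook [254.  207.8] bar [255.9 226.5] butt [257.8 246.8] z -0.037
90 hook [255.4 205.3] bar [255.6 227.1] butt [255.7 251.1] z -0.039
```

The grip on the shaft holds (7.4 mm) with the bar about 35° nose-down. I'll raise it and ease the grip so gravity swings it steeper.

Emit:
servo_tool(commands=[{"xyz": [0, 0, -0.4], "spin": 0, "hand": 2}, {"xyz": [0, 0, -0.8], "spin": 0, "hand": 2}, {"xyz": [0, 0, -1.2], "spin": 0, "hand": 2}, {"xyz": [0, 0, -1.5], "spin": 0, "hand": 2}])

```text
t: 26.88
position: [0.4912, -0.2218, 0.1539]
ee_rot: [0.0, 0.866, 0.5, 0.0]
contact_force: [-0.0, 0.5, -1.7]
width: 0.007
```

Emit:
servo_tool(commands=[{"xyz": [0, 0, 0], "spin": 0, "hand": 2}, {"xyz": [0, 0, 0], "spin": 0, "hand": 2}, {"xyz": [0, 0, 0], "spin": 0, "hand": 2}], newtons=7)

```text
t: 27.25
position: [0.4904, -0.2216, 0.1518]
ee_rot: [-0.001, 0.866, 0.5, -0.0]
contact_force: [-0.2, -0.4, -2.1]
width: 0.0076
```

```bash
python3 -c "
from h import *
look('s15',-20,25,-22,40)
hyp(load('s15'),observe()['position'],60,ts=range(30,91,10))"
```

```text
[ 0.4904 -0.2216  0.1518] w 0.0076 [-0.2 -0.4 -2.1] [-0.031 -0.059 -0.025]
254 207
185 +++++...........++.........+++++++.+#...+++++
186 ++.............+++.........+....+++++++++++++
187 ...............++++..................+++++++.
188 ...............++++..+++++..............++++.
189 ...............++++..#++++..............+++..
190 ...............#+++..#+++...............++...
191 ...............#++...#++++..............++...
192 ..............+#++...++++....................
193 ...............+++...++++....................
194 ........+++++..+++...++++....................
195 ......++++++++++++...++++....................
196 ......+++...++++++...++++....................
197 .......+......++++...++++....................
198 .......+.......+++...++++....................
199 ...............+++...++++....................
200 ...............+++++.++++....................
201 ...............#++++.++++....................
202 ................++++.++++....................
203 ................++++.++++....................
204 ................++++.++++....................
205 .............
[... 1850 characters left out ...]
................................
243 .............................................
244 .............................................
245 .............................................
246 .............................................
30 hook [247.4 207.9] bar [256.2 205.9] butt [265.4 203.8] z 0.095
40 hook [248.2 203.8] bar [256.  206.8] butt [264.2 209.8] z 0.077
50 hook [249.2 199.8] bar [255.8 207.6] butt [262.7 215.8] z 0.062
60 hook [250.4 196. ] bar [255.6 208.5] butt [261.  221.5] z 0.049
70 hook [251.7 192.6] bar [255.3 209.2] butt [259.1 226.9] z 0.04
80 hook [253.1 189.6] bar [255.  209.9] butt [257.1 231.8] z 0.034
90 hook [254.5 187.2] bar [254.7 210.4] butt [254.9 236. ] z 0.032
```

It now hangs about 77° steep, butt down, near (258,231). I'll tighten the grip and carry it over the well.

Emit:
servo_tool(commands=[{"xyz": [0, 0, -0.2], "spin": 0, "hand": 2}, {"xyz": [0, 0, -0.6], "spin": 0, "hand": 2}, {"xyz": [0, 0, -1.1], "spin": 0, "hand": 2}, {"xyz": [0.2, -0.15, -1.5], "spin": 0, "hand": 2}, {"xyz": [0.6, -0.43, -1.7], "spin": 0, "hand": 2}], newtons=16)

```text
t: 27.92
position: [0.4878, -0.1853, 0.2397]
ee_rot: [0.001, 0.866, 0.5, 0.001]
contact_force: [-0.3, -0.6, -2.2]
width: 0.0069
```

Emit:
servo_tool(commands=[{"xyz": [0.6, -0.45, 0], "spin": 0, "hand": 2}, {"xyz": [1.3, -0.95, 0], "spin": 0, "hand": 2}, {"xyz": [2.0, -1.45, 0], "spin": 0, "hand": 2}, {"xyz": [2.7, -1.95, 0], "spin": 0, "hand": 2}, {"xyz": [3.4, -2.45, 0], "spin": 0, "hand": 2}])

```text
t: 28.55
position: [0.465, 0.0255, 0.2377]
ee_rot: [-0.0, 0.866, 0.501, -0.0]
contact_force: [0.5, 0.4, -2.2]
width: 0.0067
```

Emit:
servo_tool(commands=[{"xyz": [0.7, -0.5, 0], "spin": 0, "hand": 2}, {"xyz": [1.4, -1.0, 0], "spin": 0, "hand": 2}, {"xyz": [2.0, -1.45, 0], "spin": 0, "hand": 2}, {"xyz": [2.4, -1.75, 0], "spin": 0, "hand": 2}, {"xyz": [2.5, -1.82, 0], "spin": 0, "hand": 2}])

```text
t: 29.18
position: [0.4485, 0.1785, 0.2376]
ee_rot: [-0.0, 0.865, 0.502, -0.0]
contact_force: [-0.1, -0.2, -2.0]
width: 0.0069
```

```bash
python3 -c "
from h import *
to([.448,.178,.23],60)
look('s16',-20,25,-15,45)
hyp(load('s16'),observe()['position'],60,ts=range(60,91,5))
print(proj(load('s16'),[[.459,.197,.075]]))
a=grab('top','t16');cv2.imwrite('pics/c16.png',np.hstack([cv2.resize(load('s16')['img'][120:200,200:300][:,:,::-1],(400,320)),cv2.resize(a['img'][150:230,150:250][:,:,::-1],(400,320))]))
"
```

```text
pos [0.4485 0.1785 0.2376] yaw 60.21 shift [-0.01 -0.    0.15] spin 0.03
[0.4485 0.1785 0.2376] w 0.0069 [-0.1 -0.2 -2. ] [-0.108 -0.073 -0.016]
227 134
119 ...............+++.+++++....................+
120 ...............+++..++++....................+
121 .........++++...++..++++....................+
122 ........+++.++++++..++++....................+
123 ........+.....++++..++++....................+
124 ........+......+++..++++....................+
125 ................++..++#+....................+
126 ................++..++++...#+#.....#.........
127 ................+++.++++............#........
128 .............#+++++.++++.....................
129 ................+++.++++.....................
130 ..........+.....+++++++......................
131 ................+++++++................#.....
132 ...........+....#+++++++.....................
133 ...........+.....++++++......................
134 ..................++++.......................
135 ....................+.....................#..
136 ..............+.....+......................#.
137 ..............+#...#++#....................
[... 1849 characters left out ...]
...
175 .............................................
176 .............................................
177 .............................................
178 .............................................
60 hook [222.7 121.2] bar [228.4 135.3] butt [234.6 150.5] z 0.135
65 hook [223.3 119.9] bar [228.3 135.6] butt [233.7 152.6] z 0.13
70 hook [223.9 118.7] bar [228.2 135.9] butt [232.8 154.5] z 0.125
75 hook [224.5 117.7] bar [228.  136.1] butt [231.9 156.3] z 0.122
80 hook [225.1 116.7] bar [227.9 136.3] butt [230.9 158. ] z 0.12
85 hook [225.8 115.9] bar [227.7 136.5] butt [229.9 159.4] z 0.118
90 hook [226.5 115.3] bar [227.6 136.7] butt [228.9 160.7] z 0.118
[[231.19186074 167.15700165]]
```

The butt is over the mouth, with tilt about 76° as modelled. Lowering in stages.

Emit:
servo_tool(commands=[{"xyz": [0, 0, 0.25], "spin": 0, "hand": 2}, {"xyz": [0, 0, 0.5], "spin": 0, "hand": 2}, {"xyz": [0, 0, 0.75], "spin": 0, "hand": 2}, {"xyz": [0, 0, 0.95], "spin": 0, "hand": 2}, {"xyz": [0, 0, 1.1], "spin": 0, "hand": 2}])

```text
t: 29.9
position: [0.4503, 0.1767, 0.183]
ee_rot: [0.0, 0.866, 0.5, 0.001]
contact_force: [-0.0, 0.1, -1.2]
width: 0.0024
```

Emit:
servo_tool(commands=[{"xyz": [0, 0, 0.1], "spin": 0, "hand": 2}, {"xyz": [0, 0, 0.2], "spin": 0, "hand": 2}, {"xyz": [0, 0, 0.3], "spin": 0, "hand": 2}])

```text
t: 30.28
position: [0.4497, 0.177, 0.1676]
ee_rot: [-0.0, 0.866, 0.5, 0.0]
contact_force: [-0.0, 0.3, 0.3]
width: 0.0021
```

```bash
python3 -c "
from h import *
look('s17',-20,25,-15,32)
hyp(load('s17'),observe()['position'],60,ts=range(60,91,10))
a=proj(load('s17'),[[.459,.197,.075]]);print(a, proj(load('s3'),[[.459,.197,.075]]))
"
```

```text
[0.4497 0.177  0.1676] w 0.0021 [-0.   0.3  0.3] [ 0.014 -0.061 -0.007]
228 150
135 ................#+++++...................#...
136 .............+..#+++++....................#..
137 .............+#.#++++++......................
138 .............++.#++++++......................
139 ..............+.#++++++......................
140 ................+++++++......................
141 ...........+.....++++++......................
142 ...............++++++++......................
143 ...............+++++++++.....................
144 ............+.+++++.++++.....................
145 ................+++.++++.....................
146 ................+++.++++.....................
147 ..............+.++++++++.....................
148 ................++++++++.....................
149 ...............+.++++++......................
150 ..................++++.......................
151 .............................................
152 .............................................
153 .............................................
154 ..................+.........................+
155 ................
[... 957 characters left out ...]
......................
175 .......###++++...............................
176 .......###++++...............................
177 .......##++++................................
178 ......###++++................................
179 ......###++++................................
180 ......###++++................................
181 .....###++++++...............................
60 hook [223.8 138.2] bar [229.4 151.1] butt [235.3 165.1] z 0.064
70 hook [225.  135.7] bar [229.1 151.7] butt [233.6 169. ] z 0.054
80 hook [226.2 133.7] bar [228.8 152.1] butt [231.8 172.5] z 0.049
90 hook [227.5 132.2] bar [228.6 152.5] butt [229.8 175.3] z 0.047
[[231.19186074 167.15700165]] [[231.19186074 167.15700165]]
```

The grip was lost during the descent (width 2 mm). I'll use the last picture here.

```bash
python3 -c "
from h import *
b=grab('side','s18');a=grab('top','t18')
cv2.imwrite('pics/c18.png',np.hstack([cv2.resize(b['img'][110:220,180:290][:,:,::-1],(400,400),interpolation=cv2.INTER_CUBIC),cv2.resize(a['img'][150:260,140:250][:,:,::-1],(400,400),interpolation=cv2.INTER_CUBIC)]))
"
```

```text
(no output)
```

View pics/c18.png

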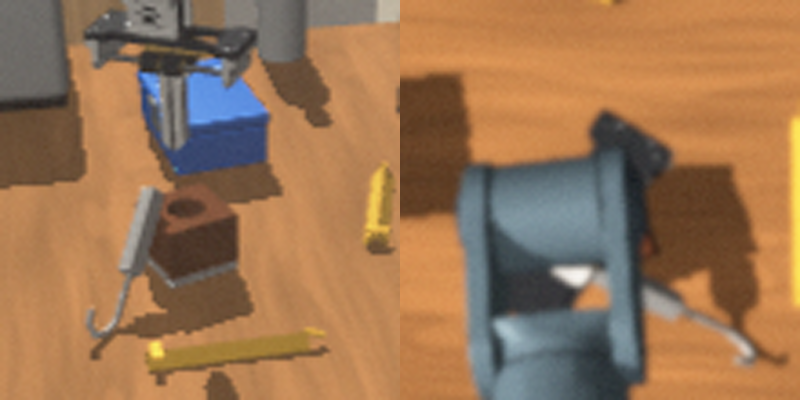

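It missed the rim: the extractor now leans on the pot with its hook on the table. I'll lift away, let it settle and re-measure both.

Emit:
servo_tool(commands=[{"xyz": [0, 0, -0.8], "spin": 0, "hand": 2}, {"xyz": [0, -1, -1], "spin": 0, "hand": 2}, {"xyz": [0, -2.1, -1], "spin": 0, "hand": 30}, {"xyz": [0, -3.2, -1], "spin": 0, "hand": 40}, {"xyz": [0, -4.3, -1], "spin": 0, "hand": 40}])

```text
t: 31.05
position: [0.2621, 0.285, 0.2184]
ee_rot: [-0.0, 0.866, 0.5, 0.001]
contact_force: [0.0, 1.0, 0.5]
width: 0.0284
```

Emit:
servo_tool(commands=[{"xyz": [0, 0, 0], "spin": 0, "hand": 40}, {"xyz": [0, 0, 0], "spin": 0, "hand": 40}])

```text
t: 31.3
position: [0.2639, 0.2843, 0.2183]
ee_rot: [0.0, 0.866, 0.5, 0.001]
contact_force: [-0.1, 0.0, -0.5]
width: 0.04
```

```bash
python3 -c "
from h import *
d=grab('top','t19'); b=grab('side','s19'); print(observe()['position'],observe()['q'].round(2))
for d,(x0,x1,y0,y1) in ((d,(165,245,180,255)),(b,(185,265,150,225))):
    hsv=cv2.cvtColor(d['img'],cv2.COLOR_RGB2HSV).astype(int); m=((hsv[:,:,1]<75)&(hsv[:,:,2]>85)); dark=(hsv[:,:,2]<125)
    rgb=d['img'].astype(int); brown=(rgb[:,:,0]>rgb[:,:,2]+30)&(hsv[:,:,2]<150)&(hsv[:,:,2]>=80)
    for y in range(y0,y1): print(y,''.join('#' if m[y,x] else 'o' if brown[y,x] else ':' if dark[y,x] else '.' for x in range(x0,x1)))
"
```

```text
[0.26441107 0.28385994 0.21811106] [ 0.53 -0.44  2.17 -0.    1.41  1.05]
180 ................................................................................
181 ................................................................................
182 ................................................................................
183 ................................................................................
184 ................................................................................
185 ................................................................................
186 ................................................................................
187 ................................................................................
188 ................................................................................
189 ................................................................................
190 ................................................................................
191 ................................................................................
192 ...
[... 11022 characters left out ...]
....................
217 ooooo.......ooooo...............................................................
218 ooooo.......ooooo...............................................................
219 ooooo.......ooooo...............................................................
220 ooooo.......ooooo...............................................................
221 ooooo.......oooooo..............................................................
222 oooooo......oooooo..............................................................
223 oooooo.......ooooo..............................................................
224 oooooo.......ooooo..............................................................
```

```bash
cat >> h.py <<'E'
def tri(a,pa,b,pb):
    c1,r1=ray(a,*pa);c2,r2=ray(b,*pb); s=np.linalg.lstsq(np.c_[r1,-r2],c2-c1,rcond=None)[0]
    p,q=c1+s[0]*r1,c2+s[1]*r2; return (p+q)/2,np.linalg.norm(p-q)
E
python3 -c "
from h import *
a=load('t19');b=load('s19')
P={}
for n,pa,pb in (('butt',(191.5,221.5),(221.5,163.5)),('junc',(217.5,235.5),(216.,184.5)),('shaftend',(233,244.5),(212,197))):
    P[n],e=tri(a,pa,b,pb); print(n,P[n].round(4),'gap',e.round(4))
v=P['junc']-P['butt'];print(np.linalg.norm(v),np.degrees(np.arctan2(-v[2],np.hypot(*v[:2]))),np.degrees(np.arctan2(v[1],v[0])))
v=P['shaftend']-P['junc'];print(np.linalg.norm(v),np.degrees(np.arctan2(-v[2],np.hypot(*v[:2]))),np.degrees(np.arctan2(v[1],v[0])))
print('mouth', [onz(a,x,y,.075).round(4) for x,y in ((177,203.5),(201,195),(210.5,219),(185.5,228))], 'floor visible top/left/right', onz(a,194,211,.012))
# mouth ellipse in top: dark+grey region left edge 186, right edge 198.5, top 205.5, bottom 216.5
print(onz(a,192.4,211,.075))
"
```

```text
butt [0.4202 0.195  0.0982] gap 0.004
junc [0.3811 0.1111 0.0486] gap 0.0067
shaftend [0.3551 0.0584 0.0243] gap 0.0142
0.10501121788396621 28.16983644377362 -114.99578731039209
0.06360788118432498 22.463721583341886 -116.28726477874264
mouth [array([0.4819, 0.2489, 0.075 ]), array([0.5126, 0.1692, 0.075 ]), array([0.4326, 0.1345, 0.075 ]), array([0.4004, 0.2172, 0.075 ])] floor visible top/left/right [0.46056903 0.19882748 0.012     ]
[0.45795688 0.19619597 0.075     ]
```

The pot hasn't moved. The extractor leans at about 27° with its shaft free. I'll grip the shaft this time at mid-pad.

Emit:
servo_tool(commands=[{"xyz": [-0.5, 0.9, 0], "spin": 0, "hand": 40}, {"xyz": [-1, 1.8, 0], "spin": 0, "hand": 40}, {"xyz": [-1.5, 2.7, 0], "spin": -0.2, "hand": 40}, {"xyz": [-2.14, 3.78, 0.3], "spin": -0.6, "hand": 40}, {"xyz": [-2.14, 3.78, 0.9], "spin": -0.6, "hand": 40}])

```text
t: 32.02
position: [0.377, 0.0927, 0.1739]
ee_rot: [0.001, 0.847, 0.532, 0.001]
contact_force: [0.4, 1.1, -0.1]
width: 0.04
```

Emit:
servo_tool(commands=[{"xyz": [0, 0, 0.8], "spin": 0, "hand": 40}, {"xyz": [0, 0, 0.8], "spin": 0, "hand": 40}])

```text
t: 32.28
position: [0.3718, 0.0961, 0.1303]
ee_rot: [-0.002, 0.845, 0.535, -0.003]
contact_force: [-0.2, -1.0, -0.4]
width: 0.0398
```

```bash
python3 -c "
from h import *
to([.3747,.0974,.022],65)
look('s20',-25,30,-12,35)
b=load('s20'); print(proj(b,[[.3747,.0974,.041],[.3811,.1111,.0486]]))"
```

```text
pos [0.3718 0.0961 0.1303] yaw 64.68 shift [0.05 0.06 2.17] spin -0.04
[0.3718 0.0961 0.1303] w 0.0398 [-0.2 -1.  -0.4] [-0.009 -0.055  0.048]
211 169
157 ................+++..........++++......................
158 .................++..........+++...........+...........
159 .................++..........+++.......................
160 .................++...........++.......................
161 .................+++..........+++......................
162 .................+++..........++++##+..................
163 .................+++..........++++##++.................
164 .................#++..........++++#+++.................
165 ..................++..........+++++++++................
166 ..................++..........++++++++.................
167 ..................++..........++++++++.................
168 ...................+..........++++++++.................
169 ..............................++##++++.................
170 ..............................+##+++++.................
171 ..............................###++++..................
172 ..............................###++++........
[... 1229 characters left out ...]
.............+...........................
194 ..........................#+...........................
195 ..........................+............................
196 ..................#.......+............................
197 ..................+......#+............................
198 ..................+......#.............................
199 ..................+.....#+.............................
200 ...................+...#+..............................
201 ...................+++++...............................
202 ....................++.................................
203 .......................................................
[[214.03138522 188.00738671]
 [215.1883467  184.54558833]]
```

Emit:
servo_tool(commands=[{"xyz": [0.05, 0.05, 0.7], "spin": 0, "hand": 40}, {"xyz": [0.05, 0.05, 1.4], "spin": 0, "hand": 40}, {"xyz": [0.05, 0.05, 1.9], "spin": 0, "hand": 40}, {"xyz": [0.05, 0.05, 2.1], "spin": 0, "hand": 40}, {"xyz": [0.05, 0.05, 2.1], "spin": 0, "hand": 20}], newtons=16)

```text
t: 32.95
position: [0.378, 0.0983, 0.0288]
ee_rot: [0.0, 0.844, 0.536, 0.0]
contact_force: [0.4, -0.4, -0.0]
width: 0.0331
```

Emit:
servo_tool(commands=[{"xyz": [0, 0, 0], "spin": 0, "hand": 2}, {"xyz": [0, 0, 0], "spin": 0, "hand": 2}, {"xyz": [0, 0, 0], "spin": 0, "hand": 2}, {"xyz": [0, 0, 0], "spin": 0, "hand": 2}])

```text
t: 33.45
position: [0.3774, 0.0983, 0.0284]
ee_rot: [0.0, 0.844, 0.536, 0.0]
contact_force: [-2.0, 0.3, 4.2]
width: 0.0071
```

Emit:
servo_tool(commands=[{"xyz": [0, 0, -0.2], "spin": 0, "hand": 2}, {"xyz": [0, 0, -0.6], "spin": 0, "hand": 2}, {"xyz": [0, 0, -1.2], "spin": 0, "hand": 2}])

```text
t: 33.83
position: [0.376, 0.0984, 0.088]
ee_rot: [-0.001, 0.844, 0.536, -0.001]
contact_force: [-0.0, 0.1, -2.0]
width: 0.0068
```

```bash
python3 -c "
from h import *
look('s21',-25,30,-25,25)
b=load('s21'); hyp(b,observe()['position'],65,zoff=.019,ts=range(-30,60,10))"
```

```text
[0.376  0.0984 0.088 ] w 0.0068 [-0.   0.1 -2. ] [-0.063 -0.031 -0.008]
213 178
153 .+++...................................................
154 .+++++++++++................................++.........
155 .+++.+......++........................++...+++.........
156 .++++...............+.................+++++++........++
157 .+++........................++++++.+#+++++++...+.......
158 ....................++......+...+..+++++++++...........
159 ...................+++......+.......+.+++.+............
160 ....................+++++++.......##+..+++.............
161 ....................++++++++.....###+..+++.............
162 ....................++++++++....###++++++..............
163 ....................+++.++++....###++++................
164 ....................#++.++++...###+.+..................
165 ....................#++.++++..###++++..................
166 .....................++.+++++####++++..................
167 .....................++..++++###++.++..................
168 .....................++..++++##++++....................
169 .....................++..++++##++......................

[... 1883 characters left out ...]
....................................
202 .......................................................
-30 hook [208.9 189.2] bar [215.1 169.4] butt [222.2 146.8] z 0.175
-20 hook [208.2 187.4] bar [215.3 169.8] butt [223.2 150.1] z 0.155
-10 hook [207.6 185.2] bar [215.4 170.4] butt [223.9 154.1] z 0.133
0 hook [207.2 182.5] bar [215.4 171. ] butt [224.4 158.4] z 0.111
10 hook [207.1 179.5] bar [215.5 171.6] butt [224.5 163.2] z 0.089
20 hook [207.1 176.3] bar [215.5 172.3] butt [224.3 168.1] z 0.068
30 hook [207.4 172.9] bar [215.4 173.1] butt [223.9 173.2] z 0.048
40 hook [207.9 169.6] bar [215.3 173.8] butt [223.1 178.2] z 0.03
50 hook [208.6 166.4] bar [215.1 174.5] butt [222.1 183.1] z 0.014
```

Emit:
servo_tool(commands=[{"xyz": [0, 0, -0.8], "spin": 0, "hand": 2}, {"xyz": [0, 0, -1.6], "spin": 0, "hand": 2}, {"xyz": [0, 0, -2.3], "spin": 0, "hand": 2}, {"xyz": [0, 0, -2.8], "spin": 0, "hand": 2}])

```text
t: 34.38
position: [0.3777, 0.0984, 0.2298]
ee_rot: [0.001, 0.844, 0.536, 0.001]
contact_force: [0.1, 0.1, 0.7]
width: 0.0022
```

Emit:
servo_tool(commands=[{"xyz": [0, 0, 0], "spin": 0, "hand": 2}, {"xyz": [0, 0, 0], "spin": 0, "hand": 2}, {"xyz": [0, 0, 0], "spin": 0, "hand": 2}, {"xyz": [0, 0, 0], "spin": 0, "hand": 2}], newtons=7)

```text
t: 34.88
position: [0.3765, 0.0984, 0.2269]
ee_rot: [-0.001, 0.844, 0.536, -0.001]
contact_force: [0.1, 0.0, 0.0]
width: 0.0021
```

```bash
python3 -c "
from h import *
look('s22',-25,30,-25,30)
b=load('s22'); hyp(b,observe()['position'],65,zoff=.019,ts=range(30,91,10))"
```

```text
[0.3765 0.0984 0.2269] w 0.0021 [0.1 0.  0. ] [-0.028 -0.074  0.017]
211 147
122 +++++++++..................+..+........+++++++.........
123 +++++++++++....................++++++++++++++..........
124 +++++++++++......................++...+++..+...........
125 +++++++++++.......+++......+...........++.+............
126 +++++++++++.........++++++.............+++......#+#....
127 +++++++++++.+.......+++++++............+++.#...........
128 +++++++++++.+.......+++++++.......###...+..............
129 +++++++++++.........+++++++............................
130 +++++++++++.........+++++++....+.......................
131 +++++++++++.........++++++++...........................
132 +++++++++++.........+++++++.....+......................
133 +++++++++++++.......++++++++....+......................
134 +++++++++++++.......#+++++++...........................
135 +++++++++++.........#++.++++...........................
136 +++++++..............++.++++.......+...................
137 .....................++.++++.......+#..................
138 .....................++.++++.......++..................
139
[... 2045 characters left out ...]
......................####+........................
174 ..........................####.........................
175 ..........................###+.+.......................
176 .........................####+++.......................
30 hook [203.7 140.8] bar [212.3 142.9] butt [221.4 145.1] z 0.183
40 hook [204.2 137.3] bar [212.2 143.7] butt [220.7 150.4] z 0.164
50 hook [205.  133.9] bar [212.1 144.4] butt [219.6 155.5] z 0.149
60 hook [205.9 130.8] bar [211.9 145.1] butt [218.3 160.3] z 0.136
70 hook [206.9 128.2] bar [211.7 145.7] butt [216.8 164.6] z 0.127
80 hook [208.1 126. ] bar [211.4 146.2] butt [215.  168.3] z 0.121
90 hook [209.3 124.3] bar [211.1 146.6] butt [213.2 171.4] z 0.119
```

It dropped during the quick lift, so I'll use a firmer grip and slower starts from here. I move aside and look again.

Emit:
servo_tool(commands=[{"xyz": [0.6, -0.9, 0], "spin": 0, "hand": 40}, {"xyz": [1.2, -1.8, 0], "spin": 0, "hand": 40}, {"xyz": [1.8, -2.7, 0], "spin": 0, "hand": 40}, {"xyz": [2.4, -3.6, 0], "spin": 0, "hand": 40}, {"xyz": [2.4, -3.6, 0], "spin": 0, "hand": 40}])

```text
t: 35.55
position: [0.2629, 0.2857, 0.2276]
ee_rot: [-0.0, 0.842, 0.539, -0.0]
contact_force: [0.8, 0.3, -1.3]
width: 0.04
```

```bash
python3 -c "
from h import *
d=grab('top','t23'); b=grab('side','s23'); print(observe()['position'])
for d,(x0,x1,y0,y1) in ((d,(175,255,202,254)),(b,(185,265,158,206))):
    hsv=cv2.cvtColor(d['img'],cv2.COLOR_RGB2HSV).astype(int); m=((hsv[:,:,1]<75)&(hsv[:,:,2]>85)); dark=(hsv[:,:,2]<125)
    for y in range(y0,y1): print(y,''.join('#' if m[y,x] else ':' if dark[y,x] else '.' for x in range(x0,x1)))
"
```

```text
[0.26482482 0.28363295 0.22761762]
202 ........:::::::::::::::::::::::::::::::::::::::::::::::::.......................
203 .......::.::::::::::::::::::::::::::::::::::::::::::::::::......................
204 ....:::..:::::::::::::::::::::::::::::::::::::::::::::::::......................
205 ....:.:::::::::::::::::::::::::::::::::::::::::::::::::::::.....................
206 .....:.::::::::::#####:::::::::::::::::::::::::::::::::::::.....................
207 ....:.::.::::::########:::::::::::::::::::::::::::::::::::::....................
208 ....:..::::::::#########::::::::::::::::::::::::::::::::::::....................
209 .....:::::::::##########::::::::::::::::::::::::::::::::::::....................
210 .....:::::::::##########:::::::::::::::::::::::::::::::::::::...................
211 .....:::::::::##########:::::::::::::::::::::::::::::::::::::...................
212 .....:::::::::##########:::::::::::::::::::::::::::::::::::::...................
213 ......::::::::##########:::::::::::::::::::::::::::::::::::::...................
214 .......:::::::##########:::.:.:.:::::::::
[... 6734 characters left out ...]
....................
198 ...............#....###......::::::::::....:::::::::::::........................
199 ...............##..###......::::::::::......:::::::::...........................
200 ...............######.......::::::::.........:::::..............................
201 ...............:###........:::::::............:.................................
202 ................::::...:..::..::................................................
203 ..................::::::::......................................................
204 ................................................................................
205 ................................................................................
```

```bash
python3 -c "
from h import *
a=load('t23');b=load('s23')
P={}
for n,pa,pb in (('butt',(185.5,226.5),(217.5,163)),('junc',(213.5,237.7),(212.7,182.8)),('shaftend',(229,244),(207.5,195.5))):
    P[n],e=tri(a,pa,b,pb); print(n,P[n].round(4),'gap',e.round(4))
for A,B in (('butt','junc'),('junc','shaftend')):
    v=P[B]-P[A];print(np.linalg.norm(v),np.degrees(np.arctan2(-v[2],np.hypot(*v[:2]))),np.degrees(np.arctan2(v[1],v[0])))
J=P['junc'];h=np.array([np.cos(np.radians(65)),np.sin(np.radians(65)),0])
for z in (.011,.03,.05): print(z,onz(a,185.5,226.5,z).round(4),onz(a,213.5,237.7,z).round(4),onz(b,212.7,182.8,z).round(4),onz(b,217.5,163,z).round(4),onz(b,207.5,195.5,z).round(4),onz(a,229,244,z).round(4))
"
```

```text
butt [0.4039 0.2152 0.0912] gap 0.0028
junc [0.371  0.1245 0.05  ] gap 0.0019
shaftend [0.3471 0.0727 0.0237] gap 0.0044
0.10492919680692174 23.145388270207217 -109.9460551830367
0.06277460533053017 24.73110653938639 -114.71595907089002
0.011 [0.4059 0.2266 0.011 ] [0.3695 0.1278 0.011 ] [0.374  0.1874 0.011 ] [0.4101 0.3612 0.011 ] [0.3452 0.092  0.011 ] [0.349  0.0733 0.011 ]
0.03 [0.4057 0.2239 0.03  ] [0.3697 0.1262 0.03  ] [0.373  0.1567 0.03  ] [0.4083 0.3266 0.03  ] [0.3448 0.0634 0.03  ] [0.3495 0.0723 0.03  ]
0.05 [0.4056 0.221  0.05  ] [0.37   0.1245 0.05  ] [0.3719 0.1243 0.05  ] [0.4064 0.2902 0.05  ] [0.3444 0.0333 0.05  ] [0.35   0.0712 0.05  ]
```

Emit:
servo_tool(commands=[{"xyz": [-0.6, 0.9, 0], "spin": 0, "hand": 40}, {"xyz": [-1.2, 1.8, 0], "spin": 0, "hand": 40}, {"xyz": [-1.8, 2.6, 0], "spin": 0, "hand": 40}, {"xyz": [-2.31, 3.27, 0.4], "spin": -0.1, "hand": 40}, {"xyz": [-2.31, 3.27, 1], "spin": -0.1, "hand": 40}])

```text
t: 36.28
position: [0.3662, 0.1057, 0.1783]
ee_rot: [0.001, 0.843, 0.538, 0.001]
contact_force: [-0.1, 0.7, -0.7]
width: 0.0401
```

Emit:
servo_tool(commands=[{"xyz": [0, 0, 0.8], "spin": 0, "hand": 40}, {"xyz": [0, 0, 0.8], "spin": 0, "hand": 40}])

```text
t: 36.52
position: [0.3619, 0.108, 0.1353]
ee_rot: [-0.002, 0.841, 0.541, -0.003]
contact_force: [-0.6, 0.4, 0.1]
width: 0.0398
```

```bash
python3 -c "
from h import *
to([.365,.110,.024],66)"
```

```text
pos [0.3619 0.108  0.1353] yaw 65.44 shift [0.07 0.05 2.22] spin -0.07
```

Emit:
servo_tool(commands=[{"xyz": [0.05, 0.04, 0.7], "spin": 0, "hand": 40}, {"xyz": [0.05, 0.04, 1.4], "spin": 0, "hand": 40}, {"xyz": [0.05, 0.04, 2.0], "spin": 0, "hand": 40}, {"xyz": [0.05, 0.04, 2.18], "spin": 0, "hand": 40}, {"xyz": [0.05, 0.04, 2.18], "spin": 0, "hand": 30}], newtons=30)

```text
t: 37.15
position: [0.3679, 0.1106, 0.0299]
ee_rot: [0.0, 0.841, 0.542, 0.0]
contact_force: [0.4, -0.2, 0.5]
width: 0.0332
```

Emit:
servo_tool(commands=[{"xyz": [0, 0, 0], "spin": 0, "hand": 2}, {"xyz": [0, 0, 0], "spin": 0, "hand": 2}, {"xyz": [0, 0, 0], "spin": 0, "hand": 2}, {"xyz": [0, 0, 0], "spin": 0, "hand": 2}, {"xyz": [0, 0, -0.05], "spin": 0, "hand": 2}])

```text
t: 37.78
position: [0.3661, 0.1109, 0.031]
ee_rot: [-0.0, 0.84, 0.542, -0.001]
contact_force: [-1.0, -0.4, -1.2]
width: 0.0071
```

Emit:
servo_tool(commands=[{"xyz": [0, 0, -0.1], "spin": 0, "hand": 2}, {"xyz": [0, 0, -0.25], "spin": 0, "hand": 2}, {"xyz": [0, 0, -0.45], "spin": 0, "hand": 2}, {"xyz": [0, 0, -0.7], "spin": 0, "hand": 2}, {"xyz": [0, 0, -0.95], "spin": 0, "hand": 2}])

```text
t: 38.4
position: [0.3671, 0.1109, 0.08]
ee_rot: [0.0, 0.84, 0.542, 0.0]
contact_force: [0.6, 0.6, -3.1]
width: 0.0073
```

Emit:
servo_tool(commands=[{"xyz": [0, 0, -0.25], "spin": 0, "hand": 2}, {"xyz": [0, 0, -0.5], "spin": 0, "hand": 2}, {"xyz": [0, 0, -0.75], "spin": 0, "hand": 2}, {"xyz": [0, 0, -0.95], "spin": 0, "hand": 2}, {"xyz": [0, 0, -1.05], "spin": 0, "hand": 2}])

```text
t: 39.02
position: [0.3671, 0.1109, 0.1321]
ee_rot: [0.0, 0.84, 0.542, 0.0]
contact_force: [0.2, -0.4, -1.9]
width: 0.0071
```

```bash
python3 -c "
from h import *
look('s24',-25,30,-30,20)
b=load('s24'); hyp(b,observe()['position'],66,zoff=.019,ts=range(-30,41,10))"
```

```text
[0.3671 0.1109 0.1321] w 0.0071 [ 0.2 -0.4 -1.9] [-0.13   0.043 -0.005]
210 167
137 ................+++++++++...........++++++++...........
138 ................................+++++++++.+............
139 ++...++.............................+++++++............
140 +++.++++.............................++++..............
141 +++..++.....................................+..........
142 +++++++.........................+...........+..........
143 +++.....+++++..................+#+...++++..++..........
144 ++++................+.........++#+...++++++++..........
145 .+++........................+++++++++++++++++..........
146 .++.................+.........+...++++++++++...........
147 ...................+++......++##+.+..++++++............
148 ...................+++.++..++###++....+++..............
149 ...................#+++.+++++##+.......+++.............
150 ....................+++..++.+##+......+++..............
151 ....................++..+++.+##++.......+..............
152 ....................++..+++.+#+........................
153 ....................++..+++++#+........................

[... 1816 characters left out ...]
..........................++............+++
185 .......................................++.......++++++.
186 ........................................++..+++++++....
-30 hook [205.1 179.2] bar [211.1 159.4] butt [218.  136.8] z 0.215
-20 hook [204.3 177.3] bar [211.3 159.9] butt [219.  140.3] z 0.195
-10 hook [203.7 174.9] bar [211.4 160.4] butt [219.8 144.4] z 0.174
0 hook [203.4 172.2] bar [211.5 161. ] butt [220.2 148.9] z 0.151
10 hook [203.2 169.1] bar [211.5 161.7] butt [220.4 153.7] z 0.129
20 hook [203.2 165.8] bar [211.5 162.4] butt [220.3 158.8] z 0.108
30 hook [203.5 162.4] bar [211.4 163.1] butt [219.9 163.9] z 0.088
40 hook [203.9 159.1] bar [211.3 163.9] butt [219.2 169. ] z 0.07
```

The grip is firm. I'll raise it the rest of the way slowly, then ease the grip in steps so it swings gently.

Emit:
servo_tool(commands=[{"xyz": [0, 0, -0.15], "spin": 0, "hand": 2}, {"xyz": [0, 0, -0.4], "spin": 0, "hand": 2}, {"xyz": [0, 0, -0.7], "spin": 0, "hand": 2}, {"xyz": [0, 0, -1.0], "spin": 0, "hand": 2}, {"xyz": [0, 0, -1.3], "spin": 0, "hand": 2}])

```text
t: 39.7
position: [0.367, 0.1109, 0.1977]
ee_rot: [0.0, 0.84, 0.542, 0.0]
contact_force: [-1.2, 0.5, -1.3]
width: 0.0072
```

Emit:
servo_tool(commands=[{"xyz": [0, 0, -0.3], "spin": 0, "hand": 2}, {"xyz": [0, 0, -0.55], "spin": 0, "hand": 2}, {"xyz": [0, 0, -0.7], "spin": 0, "hand": 2}, {"xyz": [0, 0, -0.75], "spin": 0, "hand": 2}])

```text
t: 40.2
position: [0.367, 0.1109, 0.2343]
ee_rot: [0.0, 0.84, 0.542, 0.0]
contact_force: [0.8, -0.4, -1.9]
width: 0.0071
```

Emit:
servo_tool(commands=[{"xyz": [0, 0, 0], "spin": 0, "hand": 2}, {"xyz": [0, 0, 0], "spin": 0, "hand": 2}, {"xyz": [0, 0, 0], "spin": 0, "hand": 2}], newtons=13)

```text
t: 40.58
position: [0.3666, 0.1109, 0.2335]
ee_rot: [-0.0, 0.84, 0.542, -0.0]
contact_force: [0.2, 1.0, -2.0]
width: 0.0072
```

Emit:
servo_tool(commands=[{"xyz": [0, 0, 0], "spin": 0, "hand": 2}, {"xyz": [0, 0, 0], "spin": 0, "hand": 2}, {"xyz": [0, 0, 0], "spin": 0, "hand": 2}], newtons=10)

```text
t: 40.95
position: [0.3669, 0.111, 0.2339]
ee_rot: [-0.0, 0.84, 0.542, 0.0]
contact_force: [0.2, -0.5, -2.9]
width: 0.0075
```

```bash
python3 -c "
from h import *
look('s25',-15,25,-28,25)
b=load('s25'); hyp(b,observe()['position'],66,zoff=.019,ts=range(-20,91,10))"
```

```text
[0.3669 0.111  0.2339] w 0.0075 [ 0.2 -0.5 -2.9] [-0.109 -0.047  0.02 ]
208 144
116 +++...............................++....
117 +............................+++..+++...
118 .............................+++++.++...
119 +....................++..#..++++++.+....
120 +++..................++++++++++++++.....
121 +++......++.............++..+++..+......
122 +++.....+++......++..........++.+.......
123 ++++.....+++..++++...........+++........
124 ++++.....+++..++++...........++.........
125 ++++.....+++..+++.......................
126 ++++.....+++...++.......................
127 ++++.....+++...++.................#+#...
128 ++++.....+++..++++.........###..........
129 ++++.....#++..++++......................
130 +++++.....++..++++......+...............
131 ++++......++..++++......................
132 +++++.....++..++++.......+..............
133 +++++.....++..+++++......+..............
134 +++++.....++..+++++.....................
135 ++++++....+++.+++++.....................
136 ++++++++..+++.+++++.........+...........
137 +++..++++++++..++++.........+#..........
138 ........++++...++++.......
[... 1467 characters left out ...]
137.2] butt [218.1 121.7] z 0.275
0 hook [200.8 148.3] bar [209.4 137.9] butt [218.6 126.6] z 0.253
10 hook [200.6 145. ] bar [209.4 138.6] butt [218.8 131.8] z 0.231
20 hook [200.7 141.5] bar [209.4 139.4] butt [218.7 137.1] z 0.209
30 hook [200.9 137.9] bar [209.4 140.1] butt [218.3 142.5] z 0.189
40 hook [201.4 134.4] bar [209.3 140.9] butt [217.5 147.8] z 0.171
50 hook [202.1 131. ] bar [209.1 141.6] butt [216.5 152.8] z 0.156
60 hook [203. 128.] bar [208.9 142.3] butt [215.3 157.6] z 0.143
70 hook [204.  125.3] bar [208.7 142.9] butt [213.8 161.9] z 0.134
80 hook [205.1 123.1] bar [208.5 143.4] butt [212.2 165.6] z 0.128
90 hook [206.3 121.5] bar [208.2 143.8] butt [210.3 168.6] z 0.126
```

Emit:
servo_tool(commands=[{"xyz": [0, 0, 0], "spin": 0, "hand": 2}, {"xyz": [0, 0, 0], "spin": 0, "hand": 2}, {"xyz": [0, 0, 0], "spin": 0, "hand": 2}], newtons=8)

```text
t: 41.38
position: [0.3669, 0.111, 0.234]
ee_rot: [-0.0, 0.84, 0.542, 0.0]
contact_force: [-0.6, -0.3, -1.7]
width: 0.0078
```

Emit:
servo_tool(commands=[{"xyz": [0, 0, 0], "spin": 0, "hand": 2}, {"xyz": [0, 0, 0], "spin": 0, "hand": 2}, {"xyz": [0, 0, 0], "spin": 0, "hand": 2}], newtons=6)

```text
t: 41.75
position: [0.3669, 0.1109, 0.2339]
ee_rot: [0.0, 0.84, 0.542, 0.0]
contact_force: [-0.4, 0.0, -1.7]
width: 0.0078
```

Emit:
servo_tool(commands=[{"xyz": [0, 0, 0], "spin": 0, "hand": 2}, {"xyz": [0, 0, 0], "spin": 0, "hand": 2}], newtons=30)

```text
t: 42.0
position: [0.3669, 0.1109, 0.2339]
ee_rot: [-0.0, 0.84, 0.542, 0.0]
contact_force: [-0.1, 0.8, -1.3]
width: 0.0069
```

```bash
python3 -c "
from h import *
look('s26',-15,25,-28,30)
b=load('s26'); hyp(b,observe()['position'],66,zoff=.019,ts=range(50,91,5))"
```

```text
[0.3669 0.1109 0.2339] w 0.0069 [-0.1  0.8 -1.3] [-0.018 -0.044 -0.024]
208 144
116 +++.....................................
117 .+...........................+++.+.++...
118 .........+..................+++++.+++...
119 +....................+..+#..++++++++....
120 +++..............+...++++++++++++++.....
121 +++......++..............+..+++..+......
122 +++.....+++......++..........++.+.......
123 ++++.....++++.++++...........+++........
124 ++++.....++++.++++...........++.........
125 ++++.....++++.++++......................
126 ++++.....+++.+#++.......................
127 ++++.....+++...++.................#+#...
128 ++++++...#++..+++..........###..........
129 ++++++++.+++..++++......................
130 ++++++++++++..++++......+...............
131 +++++...++++..++++......................
132 +++.+.....++..+++++......+..............
133 +++.+.....++..+++++......+..............
134 ++++++....+++.++++......................
135 ++++......++++++++......................
136 ..........+++++++++.........+...........
137 ..........+++++++#+.........+#..........
138 ..........+++++++++.......
[... 1491 characters left out ...]
........
172 ........................................
173 ........................................
50 hook [202.1 131. ] bar [209.1 141.6] butt [216.6 152.8] z 0.156
55 hook [202.5 129.4] bar [209.  141.9] butt [216.  155.2] z 0.149
60 hook [203.  127.9] bar [208.9 142.3] butt [215.3 157.6] z 0.143
65 hook [203.5 126.6] bar [208.8 142.6] butt [214.6 159.8] z 0.138
70 hook [204.  125.3] bar [208.7 142.9] butt [213.8 161.8] z 0.134
75 hook [204.5 124.1] bar [208.6 143.1] butt [213.  163.8] z 0.13
80 hook [205.1 123.1] bar [208.5 143.4] butt [212.2 165.6] z 0.128
85 hook [205.7 122.2] bar [208.4 143.6] butt [211.3 167.2] z 0.126
90 hook [206.3 121.5] bar [208.2 143.7] butt [210.4 168.6] z 0.126
```

Emit:
servo_tool(commands=[{"xyz": [0.15, 0.08, 0], "spin": 0, "hand": 2}, {"xyz": [0.5, 0.27, 0], "spin": 0, "hand": 2}, {"xyz": [1.0, 0.54, 0], "spin": 0, "hand": 2}, {"xyz": [1.5, 0.81, 0], "spin": 0, "hand": 2}, {"xyz": [1.8, 0.97, 0], "spin": 0, "hand": 2}])

```text
t: 42.68
position: [0.4493, 0.174, 0.2336]
ee_rot: [-0.0, 0.84, 0.542, -0.0]
contact_force: [-0.3, -0.5, -2.3]
width: 0.0068
```

Emit:
servo_tool(commands=[{"xyz": [0, 0, 0], "spin": 0, "hand": 2}, {"xyz": [0, 0, 0.1], "spin": 0, "hand": 2}, {"xyz": [0, 0, 0.3], "spin": 0, "hand": 2}, {"xyz": [0, 0, 0.5], "spin": 0, "hand": 2}, {"xyz": [0, 0, 0.6], "spin": 0, "hand": 2}])

```text
t: 43.3
position: [0.4475, 0.1727, 0.2027]
ee_rot: [-0.0, 0.84, 0.542, -0.001]
contact_force: [-0.0, 0.7, -1.8]
width: 0.007
```

```bash
python3 -c "
from h import *
to([.4486,.1732,.204])
b=grab('side','s27'); d=b
hsv=cv2.cvtColor(d['img'],cv2.COLOR_RGB2HSV).astype(int); m=((hsv[:,:,1]<70)&(hsv[:,:,2]>85)); dark=(hsv[:,:,2]<110)
for y in range(120,190): print(y,''.join('#' if m[y,x] else ':' if dark[y,x] else '.' for x in range(205,260)))
o=observe();print(o['width'],o['contact_force'])
hyp(b,o['position'],66,zoff=.019,ts=range(70,91,5))
c=np.array([.459,.1965,.075]);t=np.linspace(0,2*np.pi,9)[:-1];print(proj(b,c+.022*np.c_[np.cos(t),np.sin(t),0*t]).round(1).tolist())
"
```

```text
pos [0.4475 0.1727 0.2027] yaw 65.63 shift [ 0.02  0.02 -0.03] spin None
120 ##..........::::::::::::::::::############....#########
121 #...........::::::##:::::::#...:.######:#.....#########
122 .................###::::::#..........####.....#########
123 .................####.###:...........###......#########
124 ..................###..##:...........##.......#########
125 ..................###.####....................#########
126 ..................###:####...###.....#.........########
127 .................###:#####............#........::::::::
128 .............###.###:#####......................:::::::
129 ...........#########::####......................:::::::
130 ...........##...####::####.......................::::::
131 ...........##.....##::####...............#.......::::::
132 ...........###....########........................:::::
133 ...........#.#....########........................:::::
134 ..................########.........................::::
135 ..................########..................#......::::
136 ................#.########...................#......:::
137 ...
[... 2993 characters left out ...]
187 ....................########:::::::::.:::..............
188 .....................####:::.::::::::.::::.............
189 ......................:..::....::::::::..:.............
0.007189086546847979 [ 0.13281554  1.22648087 -2.41480811]
70 hook [224.6 125. ] bar [228.1 141.7] butt [231.9 159.8] z 0.102
75 hook [225.1 124. ] bar [228. 142.] butt [231.2 161.7] z 0.099
80 hook [225.6 123. ] bar [227.9 142.2] butt [230.5 163.3] z 0.096
85 hook [226.1 122.2] bar [227.8 142.4] butt [229.7 164.9] z 0.095
90 hook [226.6 121.5] bar [227.7 142.6] butt [228.9 166.2] z 0.094
[[236.3, 166.8], [234.3, 165.1], [230.6, 164.8], [227.2, 165.8], [226.1, 167.7], [228.0, 169.3], [231.8, 169.7], [235.2, 168.7]]
```

Emit:
servo_tool(commands=[{"xyz": [-0.1, 0, 0], "spin": 0, "hand": 2}, {"xyz": [-0.1, 0, 0.1], "spin": 0, "hand": 2}, {"xyz": [-0.1, 0, 0.25], "spin": 0, "hand": 2}, {"xyz": [-0.1, 0, 0.4], "spin": 0, "hand": 2}, {"xyz": [-0.1, 0, 0.5], "spin": 0, "hand": 2}])

```text
t: 43.98
position: [0.4458, 0.1684, 0.1781]
ee_rot: [-0.0, 0.84, 0.542, -0.0]
contact_force: [-0.0, -0.5, -2.4]
width: 0.0071
```

Emit:
servo_tool(commands=[{"xyz": [0, 0, 0.05], "spin": 0, "hand": 2}, {"xyz": [0, 0, 0.1], "spin": 0, "hand": 2}])

```text
t: 44.22
position: [0.4462, 0.1684, 0.1739]
ee_rot: [0.0, 0.84, 0.542, 0.0]
contact_force: [-0.5, -0.0, -1.3]
width: 0.0071
```

Still carrying its weight with the butt below the rim level, so it appears to be inside. Continuing.

Emit:
servo_tool(commands=[{"xyz": [0, 0, 0.1], "spin": 0, "hand": 2}, {"xyz": [0.03, 0, 0.2], "spin": 0, "hand": 2}, {"xyz": [0.06, 0, 0.3], "spin": 0, "hand": 2}])

```text
t: 44.6
position: [0.4474, 0.1712, 0.1585]
ee_rot: [-0.0, 0.84, 0.542, -0.0]
contact_force: [0.3, 0.1, -1.9]
width: 0.007
```

Emit:
servo_tool(commands=[{"xyz": [0.02, 0, 0.08], "spin": 0, "hand": 2}, {"xyz": [0.05, 0, 0.16], "spin": 0, "hand": 2}, {"xyz": [0.07, 0, 0.24], "spin": 0, "hand": 2}])

```text
t: 44.98
position: [0.4489, 0.1744, 0.1467]
ee_rot: [0.0, 0.84, 0.542, 0.0]
contact_force: [0.3, -0.2, -1.2]
width: 0.0071
```

```bash
python3 -c "
from h import *
b=grab('side','s28'); d=b
hsv=cv2.cvtColor(d['img'],cv2.COLOR_RGB2HSV).astype(int); m=((hsv[:,:,1]<70)&(hsv[:,:,2]>85)); dark=(hsv[:,:,2]<110)
for y in range(132,190): print(y,''.join('#' if m[y,x] else ':' if dark[y,x] else '.' for x in range(205,260)))
o=observe();print(o['width'],o['contact_force'],o['position'])
hyp(b,o['position'],66,arm=.135,bar=.025,zoff=.019,ts=range(70,91,5))
"
```

```text
132 .###.......#:::::::#::::::::::........#####.......:::::
133 .##...........:::::::::::::#########.######.......:::::
134 .#............:::::##:::::::#.###:######:#.........::::
135 ..............:::.###::::::#.........####...#......::::
136 ................#.####..###...........###....#......:::
137 ................##.###.####...........##.............::
138 ...............:######.####...........................:
139 ................:####:.####............................
140 ..............##.####:.####.....................#......
141 ..............#######::####............................
142 ............#########::####............................
143 ............#..#######:####...................::#......
144 ............#..#:####::####........:...:...:::::.......
145 ............#..:#:####:#####....:.::::::::.....:.......
146 ................:###########:::::::............:.......
147 ................::.#########:.........::.::....:#......
148 ................::##########.........:::.::::..:.......
149 ................::##########...:.:::.::.......::.......
150 ................
[... 2107 characters left out ...]
::::#######:::::................
186 ....................##::#######:::.:.:::...............
187 ....................########:::::::::::.:..............
188 .....................####:::.:::.:..::::...............
189 ......................::..:...::::.:::.:...............
0.006988532335251564 [-0.15126481 -0.65568611 -2.59887113] [0.44848366 0.17436002 0.14608859]
70 hook [225.6 138.1] bar [229.2 155.1] butt [232.9 172.1] z 0.038
75 hook [226.1 137. ] bar [229.1 155.5] butt [232.2 174. ] z 0.035
80 hook [226.5 136.1] bar [229.  155.8] butt [231.4 175.9] z 0.032
85 hook [227.  135.2] bar [228.8 156.1] butt [230.6 177.5] z 0.031
90 hook [227.5 134.5] bar [228.6 156.4] butt [229.8 179. ] z 0.03
```

The bar is entering the well, clipped by the near rim at row 169. Continue to the floor.

Emit:
servo_tool(commands=[{"xyz": [0.02, 0, 0.08], "spin": 0, "hand": 2}, {"xyz": [0.04, 0, 0.16], "spin": 0, "hand": 2}, {"xyz": [0.06, 0, 0.24], "spin": 0, "hand": 2}])

```text
t: 45.4
position: [0.4498, 0.1769, 0.1346]
ee_rot: [0.0, 0.84, 0.542, -0.0]
contact_force: [-1.0, -0.8, -0.9]
width: 0.0073
```

Emit:
servo_tool(commands=[{"xyz": [0, 0, 0.04], "spin": 0, "hand": 2}, {"xyz": [0.02, 0, 0.08], "spin": 0, "hand": 2}, {"xyz": [0.02, 0, 0.12], "spin": 0, "hand": 2}], newtons=15)

```text
t: 45.78
position: [0.4523, 0.1778, 0.1314]
ee_rot: [0.001, 0.84, 0.542, 0.001]
contact_force: [-1.7, -2.8, 14.4]
width: 0.0075
```

Emit:
servo_tool(commands=[{"xyz": [0, 0, 0.04], "spin": 0, "hand": 2}, {"xyz": [0, 0, 0.08], "spin": 0, "hand": 2}])

```text
t: 46.02
position: [0.4548, 0.178, 0.1305]
ee_rot: [0.003, 0.84, 0.542, 0.004]
contact_force: [-2.2, -3.0, 22.9]
width: 0.0076
```

The butt is on the floor: the force rises and the height matches. I'll take the load off, ease the grip, open and back the fingers away.

Emit:
servo_tool(commands=[{"xyz": [0, 0, -0.08], "spin": 0, "hand": 2}, {"xyz": [0, 0, -0.16], "spin": 0, "hand": 2}, {"xyz": [0, 0, -0.16], "spin": 0, "hand": 2}], newtons=4)

```text
t: 46.4
position: [0.4504, 0.1781, 0.1328]
ee_rot: [-0.0, 0.84, 0.542, 0.0]
contact_force: [0.4, 0.6, -2.1]
width: 0.0079
```

```bash
cat >> h.py <<'E'
def pic(tag,x0,x1,y0,y1):
    b=grab('side',tag); hsv=cv2.cvtColor(b['img'],cv2.COLOR_RGB2HSV).astype(int); m=((hsv[:,:,1]<70)&(hsv[:,:,2]>85)); dark=(hsv[:,:,2]<110)
    for y in range(y0,y1): print(y,''.join('#' if m[y,x] else ':' if dark[y,x] else '.' for x in range(x0,x1)))
    o=observe();print(round(o['width'],4),o['contact_force'].round(1),o['position'].round(4),o['q'].round(2)); return b
E
python3 -c "
from h import *
b=pic('s29',205,255,125,175)
hyp(b,observe()['position'],66,arm=.135,bar=.025,zoff=.019,ts=range(70,91,5))"
```

```text
125 .########################::::::::#:....######:####
126 #:#######################:::::::::::::#::::##:.###
127 #::#:::::::##############:::::#::::::::#::::::.:::
128 ::::::::::::::::#########:::::#.....#::#:::::...::
129 :::::::::::::::::::::::::::::::::..#::#::::::...::
130 ###:::##....#..::::::::::::::::::::::####::::....:
131 ########................:::::::::::::::#::::.....:
132 .###:##......#:::::::::::::::....#.:::::::::......
133 .#######......::::::::::::::::#.....###::::#......
134 .###:##::#####::::::::::::::::........######......
135 ..###........:::::::#:::::::::........#######.....
136 ..##..........::::::#::::::::##############..#....
137 ..............::::::#::::::::...########:#........
138 ..............:::#####:::::##.........##:#........
139 ................:#####..###...........###.........
140 ..............:.::####..###...........##........#.
141 ..............#.::####..###.......................
142 ...............:::####:.###.....................#.
143 ..............########:.###...................::#.
144 .............#########:.####............::::::::..

[... 1368 characters left out ...]
......
170 .............::::......::::::.....::::::..........
171 .............:::::.....:::::::.:::::::::..........
172 .............::::::.....::::::::::::::::..........
173 .............:::::::....::::::::::::::::..........
174 .............:::::::::::::::::::::::::::..........
0.008 [ 0.7  0.2 -1.4] [0.4503 0.178  0.1326] [ 0.14 -0.07  2.03  0.    1.18  0.57]
70 hook [226.1 140.8] bar [229.7 157.6] butt [233.3 174.3] z 0.025
75 hook [226.6 139.7] bar [229.6 157.9] butt [232.6 176.2] z 0.021
80 hook [227.  138.7] bar [229.4 158.3] butt [231.9 178. ] z 0.019
85 hook [227.5 137.9] bar [229.3 158.6] butt [231.1 179.7] z 0.017
90 hook [228.  137.1] bar [229.1 158.8] butt [230.3 181.1] z 0.017
```

Emit:
servo_tool(commands=[{"xyz": [0, 0, 0.05], "spin": 0, "hand": 2}, {"xyz": [0, 0, 0.1], "spin": 0, "hand": 2}, {"xyz": [0, 0, 0.14], "spin": 0, "hand": 2}], newtons=4)

```text
t: 46.82
position: [0.4515, 0.178, 0.1272]
ee_rot: [0.001, 0.84, 0.542, 0.001]
contact_force: [-1.3, 0.1, 6.7]
width: 0.0078
```

Emit:
servo_tool(commands=[{"xyz": [0, 0, 0], "spin": 0, "hand": 14}, {"xyz": [0, 0, 0], "spin": 0, "hand": 26}, {"xyz": [0, 0, 0], "spin": 0, "hand": 26}])

```text
t: 47.2
position: [0.4502, 0.1779, 0.1256]
ee_rot: [-0.0, 0.84, 0.542, -0.0]
contact_force: [-0.8, -0.1, 0.1]
width: 0.0257
```

```bash
python3 -c "
from h import *
b=pic('s30',205,245,125,175)"
```

```text
125 ...#############::#######:##............
126 ..###############:#######:##:..##....#..
127 .#:######################::::::::#::####
128 ########:################:::::::::::::::
129 ::::::::::::#############::::::##:::#:::
130 :::::::::::::::::::######:::::::#...#:::
131 ##::::::#.::::::::::::::::::::::::####::
132 ####:###.........:::::::::::::::::::::#:
133 ########.....:::.::::.#....:::::::::::::
134 .###::#.....:::::::::....#:::::::#..::::
135 .##########:::::::::.....::::::::.....##
136 ..###:.#:#:::::::####...::::::::......##
137 ..##........::::::::::#::::::::##.....##
138 ..##........::::::##....:::::::#########
139 .............::::###....::::::#....#####
140 ..............::####....#::::##.......##
141 ..............#.####......####........##
142 ................####......###..........#
143 ...............######.....###..........:
144 .............######::.....####..........
145 .............#######::....####:.::::::::
146 .............#..:#####...#####::::::....
147 .............#...#####:.::####..........
148 .............#...###:##...###::.........
149 ................
[... 534 characters left out ...]
............#####:......:.....
162 ......................#####:............
163 ......................######............
164 ......................######:...........
165 ......................#####:::..........
166 .....................:#####::::.........
167 .............:.......::#####:::.........
168 .............::......::#####::..........
169 .............:::.......#####:.........::
170 .............::::......:::::::....::::::
171 .............:::::.....:::::::.:::::::::
172 .............::::::.....::::::::::::::::
173 .............:::::::....::::::::::::::::
174 .............:::::::::::::::::::::::::::
0.0258 [ 0.4  0.5 -0.6] [0.4502 0.1779 0.1257] [ 0.14 -0.06  2.04  0.    1.16  0.57]
```

It is released in the well, leaning towards the camera with the shaft between the open fingers. I back out along +x, rise and turn a quarter for the square regrip.

Emit:
servo_tool(commands=[{"xyz": [0.1, 0, 0], "spin": 0, "hand": 26}, {"xyz": [0.4, 0, 0], "spin": 0, "hand": 26}, {"xyz": [0.9, 0, 0], "spin": 0, "hand": 26}, {"xyz": [1.4, 0, -0.2], "spin": 0, "hand": 26}, {"xyz": [1.6, 0, -1], "spin": 0, "hand": 40}])

```text
t: 47.88
position: [0.4821, 0.2521, 0.1739]
ee_rot: [-0.001, 0.84, 0.543, -0.003]
contact_force: [0.1, 0.8, -0.3]
width: 0.0327
```

Emit:
servo_tool(commands=[{"xyz": [0.3, 0, -1], "spin": -1.3, "hand": 90}, {"xyz": [0.3, 0, -1.8], "spin": -2.6, "hand": 90}, {"xyz": [0.3, 0, -1.8], "spin": -3.9, "hand": 90}, {"xyz": [0.3, 0, -1.8], "spin": -5.2, "hand": 90}, {"xyz": [0.3, 0, -1.8], "spin": -6.5, "hand": 90}])

```text
t: 48.5
position: [0.4898, 0.2655, 0.266]
ee_rot: [0.0, 0.515, 0.857, 0.0]
contact_force: [0.7, 0.3, 0.3]
width: 0.0825
```

Emit:
servo_tool(commands=[{"xyz": [0, 0, 0], "spin": -1.3, "hand": 90}, {"xyz": [0, 0, 0], "spin": -2.6, "hand": 90}, {"xyz": [0, 0, 0], "spin": -3.9, "hand": 90}, {"xyz": [0, 0, 0], "spin": -4.75, "hand": 90}, {"xyz": [0, 0, 0], "spin": -4.75, "hand": 90}])

```text
t: 49.12
position: [0.4898, 0.2652, 0.2658]
ee_rot: [-0.0, 0.211, 0.977, 0.0]
contact_force: [0.0, -0.7, 0.5]
width: 0.0897
```

```bash
python3 -c "
from h import *
b=pic('s31',205,250,130,190); to([.45,.18,.3],155.6)
d=grab('top','t31'); hsv=cv2.cvtColor(d['img'],cv2.COLOR_RGB2HSV).astype(int); m=((hsv[:,:,1]<75)&(hsv[:,:,2]>85)); dark=hsv[:,:,2]<125
for y in range(190,245): print(y,''.join('#' if m[y,x] else ':' if dark[y,x] else '.' for x in range(170,240)))"
```

```text
130 ............#................................
131 .........................................#...
132 .............#...............................
133 .............#...............................
134 .............................................
135 ............................................#
136 ................#............................
137 ................##...........................
138 ...............:##...........................
139 ...............::#...........................
140 ..............:.:::..........................
141 ..............#.:::..........................
142 ...............:::#..........................
143 ...............####..........................
144 .............######..................::::::::
145 .............########........:..::::::::::...
146 .............#..:####:...:::::::::::.........
147 .............#..:::.##:.:::::.......::::::.:.
148 .............#..::#.###........::.:.:::::...:
149 ................::#::###.....:.::::::::::::::
150 .................::#:###.:.::::::::::::::::::
151 .................:::#:##:::::::.:::::::::::::

[... 5484 characters left out ...]
.........................
236 ::....................................................................
237 :.....................................................................
238 :.....................................................................
239 :.....................................................................
240 :.....................................................................
241 ::....................................................................
242 ::....................................................................
243 ::....................................................................
244 ::....................................................................
```

```bash
python3 -c "
from h import *
a=load('t31');b=load('s31')
for n,pa,pb in (('junc',(198.5,214.5),(229.8,158)),('shaftmid',(198.7,219.5),(227.5,150.5)),('crown',(198,223),(222.5,143.5)),('tip',(194.5,226),(218,148))):
    p,e=tri(a,pa,b,pb); print(n,p.round(4),'gap',e.round(4))
for t in (5,10,15,20,25):
  for az in (-114,-100,-130):
    l=np.array([np.cos(np.radians(az))*np.sin(np.radians(t)),np.sin(np.radians(az))*np.sin(np.radians(t)),np.cos(np.radians(t))])
    B=np.array([.459,.1965,.044])-l*.032 # axis through mid-depth centre
    P=[B+l*.11,B+l*.17]; print(t,az,'side',proj(b,P).round(1).tolist(),'top',proj(a,P).round(1).tolist())
"
```

```text
junc [0.4485 0.1679 0.1357] gap 0.0076
shaftmid [0.4358 0.1618 0.1744] gap 0.0162
crown [0.4207 0.1599 0.2083] gap 0.009
tip [0.4068 0.1739 0.183 ] gap 0.0001
5 -114 side [[230.3, 158.4], [229.2, 146.1]] top [[192.3, 211.0], [191.4, 210.9]]
5 -100 side [[230.6, 158.4], [229.9, 146.1]] top [[192.5, 210.5], [191.7, 210.0]]
5 -130 side [[229.8, 158.3], [228.5, 146.0]] top [[192.0, 211.4], [190.8, 211.8]]
10 -114 side [[229.8, 159.3], [228.4, 147.7]] top [[194.2, 211.9], [194.9, 212.5]]
10 -100 side [[230.6, 159.3], [229.8, 147.8]] top [[194.6, 210.9], [195.5, 210.8]]
10 -130 side [[229.0, 159.1], [226.9, 147.5]] top [[193.6, 212.8], [193.7, 214.3]]
15 -114 side [[229.3, 160.3], [227.5, 149.6]] top [[196.1, 212.8], [198.3, 214.2]]
15 -100 side [[230.5, 160.4], [229.6, 149.7]] top [[196.6, 211.3], [199.2, 211.5]]
15 -130 side [[228.1, 160.1], [225.3, 149.2]] top [[195.2, 214.2], [196.6, 216.8]]
20 -114 side [[228.9, 161.5], [226.7, 151.6]] top [[198.0, 213.6], [201.7, 215.8]]
20 -100 side [[230.4, 161.6], [229.5, 151.8]] top [[198.6, 211.7], [202.9, 212.3]]
20 -130 side [[227.3, 161.2], [223.8, 151.1]] top [[196.7, 215.5], [199.4, 219.2]]
25 -114 side [[228.5, 162.7], [225.9, 153.9]] top [[199.8, 214.5], [205.0, 217.3]]
25 -100 side [[230.3, 162.8], [229.4, 154.1]] top [[200.6, 212.2], [206.5, 213.1]]
25 -130 side [[226.5, 162.3], [222.3, 153.2]] top [[198.2, 216.8], [202.2, 221.6]]
```

The extractor is seated but leans about 18°. I'll bring the jaws around it square to the lean and close them over the well axis, which should bring it upright.

Emit:
servo_tool(commands=[{"xyz": [0, -0.5, 0], "spin": 0, "hand": 92}, {"xyz": [0, -1.1, 0], "spin": 0, "hand": 92}, {"xyz": [0, -1.7, 0], "spin": 0, "hand": 92}, {"xyz": [0, -2.2, 0], "spin": 0, "hand": 92}, {"xyz": [0, -2.2, 0], "spin": 0, "hand": 92}], newtons=8)

```text
t: 49.85
position: [0.4442, 0.1637, 0.2661]
ee_rot: [0.0, 0.212, 0.977, 0.0]
contact_force: [0.3, 0.0, -0.2]
width: 0.0922
```

Emit:
servo_tool(commands=[{"xyz": [0, 0, 0.5], "spin": 0, "hand": 92}, {"xyz": [0, 0, 1.1], "spin": 0, "hand": 92}, {"xyz": [0, 0, 1.7], "spin": 0, "hand": 92}, {"xyz": [0, 0, 2.2], "spin": 0, "hand": 92}, {"xyz": [0, 0, 2.45], "spin": 0, "hand": 92}])

```text
t: 50.48
position: [0.4438, 0.1649, 0.142]
ee_rot: [-0.001, 0.211, 0.977, -0.0]
contact_force: [0.6, 0.0, 0.3]
width: 0.0923
```

```bash
python3 -c "
from h import *
b=pic('s32',200,250,130,172); to([.459+.413*.008,.1965+.911*.008,.143])"
```

```text
130 .................#::::::::::::#####...............
131 .............####::::::::::::####:............#...
132 ............#####::::::::::::###::................
133 ...........######::::::::::::##::.................
134 ...........::::::::::::::::::##::.................
135 ...........::::::::::::::::::::##................#
136 :..........###:::::::::::::::::##.................
137 :..........############:::::::::#.................
138 :...........################:::::.................
139 :...........################:::::.................
140 :...........#################::::.................
141 :...........#################::::.................
142 .:..........#################::::.................
143 ::..............#############::::.................
144 ::................###########::::#.........:.:.:::
145 ::................########...::::#:..::::::::::...
146 ::................########...::::#::::::..........
147 ::................#########:.::::#:..............:
148 ::................#..#######:::::#:......:..:::...
149 ::...................########::::#:::.......::...:

[... 668 characters left out ...]
...................##########......:.....::::.
163 ...........................######.......:.....::::
164 ...........................######...............::
165 ...........................#####:::...............
166 ..........................:#####::::..............
167 ..................:.......::#####:::..............
168 ..................::......::#####::...............
169 ..................:::.......#####:.........::.....
170 ..................::::......:::::::....::::::.....
171 ..................:::::.....:::::::.:::::::::.....
0.0918 [-0.7 -0.1 -0.5] [0.4432 0.1647 0.141 ] [ 0.12 -0.11  2.05  0.    1.2  -1.03]
pos [0.4432 0.1647 0.141 ] yaw 155.64 shift [-0.03  0.87 -0.04] spin None
```

Emit:
servo_tool(commands=[{"xyz": [0, 0.2, 0], "spin": 0, "hand": 92}, {"xyz": [0, 0.4, 0], "spin": 0, "hand": 92}, {"xyz": [0, 0.6, 0], "spin": 0, "hand": 92}, {"xyz": [0, 0.75, 0], "spin": 0, "hand": 92}, {"xyz": [0, 0.85, 0], "spin": 0, "hand": 85}])

```text
t: 51.15
position: [0.462, 0.2035, 0.1436]
ee_rot: [0.0, 0.211, 0.978, 0.0]
contact_force: [-0.1, 0.7, 0.1]
width: 0.0863
```

Emit:
servo_tool(commands=[{"xyz": [0, 0, 0], "spin": 0, "hand": 75}, {"xyz": [0, 0, 0], "spin": 0, "hand": 65}, {"xyz": [0, 0, 0], "spin": 0, "hand": 55}, {"xyz": [0, 0, 0], "spin": 0, "hand": 45}, {"xyz": [0, 0, 0], "spin": 0, "hand": 35}])

```text
t: 51.78
position: [0.4617, 0.2029, 0.1434]
ee_rot: [-0.0, 0.211, 0.977, 0.0]
contact_force: [-0.1, 0.7, 0.0]
width: 0.0387
```

Emit:
servo_tool(commands=[{"xyz": [0, 0, 0], "spin": 0, "hand": 28}, {"xyz": [0, 0, 0], "spin": 0, "hand": 22}, {"xyz": [0, 0, 0], "spin": 0, "hand": 16}, {"xyz": [0, 0, 0], "spin": 0, "hand": 10}, {"xyz": [0, 0, 0], "spin": 0, "hand": 4}])

```text
t: 52.4
position: [0.4617, 0.2029, 0.1434]
ee_rot: [-0.0, 0.211, 0.978, -0.0]
contact_force: [-0.7, 0.4, 0.4]
width: 0.008
```

```bash
python3 -c "
from h import *
b=pic('s33',205,250,125,172)
print(proj(b,[[.459,.1965,.075],[.459,.1965,.122],[.459,.1965,.2]]))"
```

```text
125 ................#::::::####:::::::...........
126 ..............##:::::::::::::::.::...#.......
127 ...........####:::::::::::::::::::....#......
128 ..........####::::::::::::::::::::...........
129 ..........::::::::::::::::::.::::............
130 ..........::::::::::::::::::::::.............
131 ..........#:::::::::::::::::::::.........#...
132 ..........##########:::::::::::..............
133 ..........#################:.................
134 ...........#################.................
135 ...........#:###############................#
136 ...........#################.................
137 ...........#################.................
138 ..............##############.................
139 ................###..######:.................
140 ..............:###:...#####:.................
141 ..............#.##:...#####:.................
142 ................#::...#######................
143 ...............#:##...#######................
144 ...............#:##...#####:#...........:::::
145 ...............:#:::..#####:#::...:.::::::...
146 ................##....#####:#::::::..........

[... 721 characters left out ...]
......#####:....::.....::::.
162 .......................######.....:.....:::::
163 .......................######............:..:
164 .......................######.............:.:
165 ......................:#####::...............
166 .....................::#####:::..............
167 .............:.......::######:::.............
168 .............:::.....:::####:::..............
169 .............:::........####:::.......::.....
170 .............::::........::::::...::::::.....
171 .............:::::.......:::::::::::::::.....
0.008 [-0.1 -0.4  1.2] [0.4616 0.2029 0.1434] [ 0.19 -0.03  1.98 -0.    1.2  -0.96]
[[231.2054706  167.21350107]
 [230.73010305 157.55169466]
 [229.90492448 140.78000767]]
```

Upright and gripped (8.0 mm), with no weight on the gripper. I'll press lightly to confirm it is on the bottom, then open.

Emit:
servo_tool(commands=[{"xyz": [0, 0, 0.03], "spin": 0, "hand": 4}, {"xyz": [0, 0, 0.06], "spin": 0, "hand": 4}])

```text
t: 52.7
position: [0.4635, 0.203, 0.143]
ee_rot: [0.002, 0.211, 0.978, 0.0]
contact_force: [-2.0, -1.3, 13.8]
width: 0.0078
```

Emit:
servo_tool(commands=[{"xyz": [0, 0, -0.03], "spin": 0, "hand": 10}, {"xyz": [0, 0, -0.03], "spin": 0, "hand": 14}, {"xyz": [0, 0, -0.03], "spin": 0, "hand": 20}, {"xyz": [0, 0, -0.03], "spin": 0, "hand": 30}, {"xyz": [0, 0, -0.03], "spin": 0, "hand": 40}])

```text
t: 53.32
position: [0.4617, 0.203, 0.1417]
ee_rot: [-0.0, 0.211, 0.977, -0.0]
contact_force: [0.2, -0.4, -0.2]
width: 0.0364
```

```bash
python3 -c "
from h import *
b=pic('s34',205,250,130,172)"
```

```text
130 ..........:::::::::::::::::::::..............
131 ..........:::::::::::::::::::::..........#...
132 ..........######:::::::::::#:::..............
133 ..........#################::::..............
134 ...........################:::...............
135 ...........##################...............#
136 ...........################::................
137 ...........################::................
138 ...........################::................
139 ...............############::................
140 ..............:##::..######::#...............
141 ..............###:...#####:::#...............
142 ...............##::..#####:::................
143 ...............#:##..#####:::................
144 ...............#:#::.#####:::#........:.:.:::
145 ...............:#:::.#####:::#:.::::::::::...
146 ................:#...#####:::#:::::..........
147 ................::...#####::::............::.
148 ................::#..#####:::::.....::.::.::.
149 ................::#..#####:::::::..:.:..:.::.
150 ..................:#.#####:::#:...::..:..::::
151 ..................::#######:::.::::::.:::..:.

[... 383 characters left out ...]
::::......:::...
160 .......................#####::..:::....:::::.
161 .......................######...........::::.
162 .......................######.....:.....:::::
163 .......................######............:.::
164 .......................######.......:......::
165 ......................:#####::...............
166 .....................::######::..............
167 .............:.......::######:::.............
168 .............::......::#####:::..............
169 .............:::........####:::.......::.....
170 .............::::........::::::...::::::.....
171 .............:::::.......:::::::::::::::.....
0.039 [-0.1  0.5  0.3] [0.4617 0.203  0.1418] [ 0.19 -0.03  1.98 -0.    1.19 -0.96]
```

The bottom contact showed a clear force rise, and it stays standing with the jaws open. Open wider and withdraw straight up.

Emit:
servo_tool(commands=[{"xyz": [0, 0, 0], "spin": 0, "hand": 70}, {"xyz": [0, 0, 0], "spin": 0, "hand": 70}, {"xyz": [0, 0, -0.3], "spin": 0, "hand": 70}, {"xyz": [0, 0, -0.9], "spin": 0, "hand": 70}, {"xyz": [0, 0, -1.6], "spin": 0, "hand": 70}])

```text
t: 54.0
position: [0.4616, 0.203, 0.2235]
ee_rot: [-0.0, 0.211, 0.977, 0.0]
contact_force: [-0.0, 0.7, -0.6]
width: 0.0699
```

Emit:
servo_tool(commands=[{"xyz": [0, 0, -0.6], "spin": 0, "hand": 70}, {"xyz": [0, 0, -1.2], "spin": 0, "hand": 70}, {"xyz": [-1, 0, -1.4], "spin": 0, "hand": 70}, {"xyz": [-2.2, 0, -1.4], "spin": 0, "hand": 70}, {"xyz": [-3.2, 0, -1.4], "spin": 0, "hand": 70}])

```text
t: 54.62
position: [0.6094, 0.1361, 0.2936]
ee_rot: [0.001, 0.211, 0.977, 0.0]
contact_force: [-0.2, 0.3, -0.4]
width: 0.07
```

```bash
python3 -c "
from h import *
b=pic('s35',205,250,130,190)
d=grab('top','t35'); hsv=cv2.cvtColor(d['img'],cv2.COLOR_RGB2HSV).astype(int); m=((hsv[:,:,1]<75)&(hsv[:,:,2]>85)); dark=hsv[:,:,2]<125
for y in range(192,232): print(y,''.join('#' if m[y,x] else ':' if dark[y,x] else '.' for x in range(170,225)))
# yellow pegs and bowl then vs now
for t in ('t0','t35'):
    h=cv2.cvtColor(load(t)['img'],cv2.COLOR_RGB2HSV); y=((h[:,:,0]>20)&(h[:,:,0]<32)&(h[:,:,1]>170)&(h[:,:,2]>170)).astype(np.uint8)
    n,l,s,c=cv2.connectedComponentsWithStats(y); print(t,sorted([c[i].round(1).tolist()+[int(s[i,4])] for i in range(1,n) if s[i,4]>60]))
    w=((h[:,:,1]<60)&(h[:,:,2]>95)).astype(np.uint8); n,l,s,c=cv2.connectedComponentsWithStats(w); print([c[i].round(1).tolist()+[int(s[i,4])] for i in range(1,n) if s[i,4]>200 and 385<s[i,0]<395])
"
```

```text
130 ............#................................
131 .........................................#...
132 .............#...............................
133 .............#...............................
134 .............................................
135 ............................................#
136 ................#............................
137 ...............:##.##........................
138 ................######.......................
139 ................##...###.....................
140 ..............:##::...##.....................
141 ..............###::....##....................
142 ...............##::.....#....................
143 ...............##:#......#..................:
144 ...............#:#::.....#...........::::::::
145 ...............:#:::.....#:..:.:.:::::::::...
146 ................##:.....###::::::::......::.:
147 ................::...::.###:::......:...:.:::
148 ................::#.....##:...:::.:::::.:::::
149 ................::#.....###:::::::::::::::.::
150 ................:.:#:...###::::::::::::::::::
151 .................:::#...###:::::.::::::::::::

[... 3901 characters left out ...]

224 .################################::::::::::::::::::....
225 .################################::::::::::::::::......
226 .################################:::::::::::::.........
227 .################################::::::::::::..........
228 .################################::::::::::::..........
229 .################################::::::::::::..........
230 .################################::::::::::::..........
231 .################################::::::::::::..........
t0 [[175.3, 140.3, 201], [233.5, 131.7, 176], [251.2, 212.6, 80], [286.8, 129.6, 89], [340.3, 146.0, 216]]
[[410.1, 187.9, 1474]]
t35 [[240.8, 132.1, 132], [287.0, 130.7, 81], [328.1, 143.3, 110]]
[[407.6, 185.6, 1150]]
```

Emit:
servo_tool(commands=[{"xyz": [0, 0, 0], "spin": 0, "hand": 70}, {"xyz": [0, 0, 0], "spin": 0, "hand": 70}, {"xyz": [0, 0, 0], "spin": 0, "hand": 70}])

```text
t: 55.1
position: [0.6068, 0.1377, 0.2926]
ee_rot: [0.0, 0.21, 0.978, 0.0]
contact_force: [-0.6, 0.2, -0.0]
width: 0.07
```

```bash
python3 -c "
from h import *
o=observe(); print(o['position'],o['contact_force'])
grab('side','s36'); grab('top','t36')
def pegs(t):
    h=cv2.cvtColor(load(t)['img'],cv2.COLOR_RGB2HSV); y=((h[:,:,0]>18)&(h[:,:,0]<34)&(h[:,:,1]>150)&(h[:,:,2]>110)).astype(np.uint8)
    n,l,s,c=cv2.connectedComponentsWithStats(y); return sorted([c[i].round(1).tolist()+[int(s[i,4])] for i in range(1,n) if s[i,4]>60])
for t in ('s0','s36','t0','t13','t36'): print(t,pegs(t))
a,b=load('s0')['img'].astype(int),load('s36')['img'].astype(int); print('bowl diff',np.abs(a-b)[275:330,265:330].mean())
a,b=load('s35')['img'].astype(int),load('s36')['img'].astype(int); print('extractor still',np.abs(a-b)[132:190,215:250].mean(),np.abs(load('s31')['img'].astype(int)-b)[172:190,215:250].mean())
"
```

```text
[0.60681207 0.13773044 0.29264307] [-0.56994788  0.17319832 -0.01663571]
s0 [[242.0, 206.0, 220], [283.8, 165.9, 106], [302.8, 189.0, 154], [322.5, 251.2, 308], [323.8, 215.4, 223]]
s36 [[242.0, 206.1, 224], [283.9, 166.4, 111], [302.9, 189.1, 153], [322.6, 251.2, 305], [323.3, 215.6, 231]]
t0 [[173.8, 138.8, 375], [231.0, 130.6, 371], [251.2, 207.5, 397], [286.3, 124.3, 393], [339.0, 144.9, 373]]
t13 [[173.6, 138.7, 384], [211.9, 129.2, 117], [252.2, 218.8, 209], [286.2, 124.0, 408], [336.9, 144.3, 316]]
t36 [[155.5, 132.9, 110], [238.5, 131.1, 269], [251.3, 207.5, 394], [286.4, 124.1, 407], [339.0, 144.8, 363]]
bowl diff 32.877668997669
extractor still 1.952873563218391 2.3878306878306876
```

```bash
python3 -c "
from h import *
def bowl(t,x0,x1,y0,y1):
    im=load(t)['img'][y0:y1,x0:x1]; h=cv2.cvtColor(im,cv2.COLOR_RGB2HSV); w=(h[:,:,1]<75).astype(np.uint8); n,l,s,c=cv2.connectedComponentsWithStats(w); i=1+np.argmax(s[1:,4]); return s[i]+[x0,y0,0,0,0],c[i].round(1)+[x0,y0]
for t in ('s0','s4','s13' if 0 else 's19','s36'): print(t,bowl(t,260,335,270,335))
for t in ('t0','t9','t13','t19','t36'): print(t,bowl(t,380,440,160,215))
"
```

```text
s0 (array([ 270,  279,   56,   47, 1992]), array([297.5, 301.5]))
s4 (array([ 271,  279,   55,   47, 1984]), array([297.6, 301.6]))
s19 (array([ 270,  279,   56,   47, 1990]), array([297.5, 301.5]))
s36 (array([ 271,  279,   55,   47, 1960]), array([297.9, 301.6]))
t0 (array([ 388,  166,   45,   45, 1542]), array([410., 188.]))
t9 (array([ 388,  166,   45,   44, 1535]), array([410.1, 188.1]))
t13 (array([ 388,  167,   44,   42, 1459]), array([409.5, 187.9]))
t19 (array([ 388,  166,   45,   45, 1546]), array([410. , 188.1]))
t36 (array([ 389,  167,   43,   43, 1449]), array([409.7, 187.7]))
```

The bowl and pegs have not moved; the large pixel difference was only the arm's shadow. Handing in.

```bash
python3 -c "
from h import *
print(sign_off())"
```

```text
the job is handed in; nothing more can be done
None
```

The job is handed in at about 55 s. The pot stands on its foot where it lay, and the extractor stands butt down in its well, hook up, with the robot clear of everything.

**Pot:** I tipped it with a light push high on the mouth face, following the face upward. The contact force was a few newtons, with one brief reading of about 5.8 N, mostly upward, when the face rose against the finger.

**Extractor:** This took several tries.
- Two grips on the outside of the hook slipped, and the tool dropped back onto the table. The first time its hook landed on the larger look-alike, so I lifted it off. I never checked whether the look-alike shifted.
- The first descent into the well failed, probably because the butt caught the rim, and it fell against the pot. One quick lift also dropped it there.
- I finally gripped it by the shaft and let it down tilted until it touched the floor. The arm pressed with up to about 23 N. I let go with it leaning about 18°, then regripped it square to the lean to stand it upright. A press of about 14 N confirmed it was on the bottom before I opened the jaws.

**Last checks:**
- The extractor looked upright and still in the side camera. The arm hid it from the top camera at the end.
- The pot's foot showed no visible shift.
- The pegs matched their starting positions in the side view to about half a pixel.
- A raw pixel comparison of the bowl first disagreed, which I put down to the arm's shadow. Its outline was within half a pixel of the start in both views.
- The wrist force was near zero.

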